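# Unlatch and open the carrying case

## Robot

A 6-joint arm with a two-finger parallel gripper is mounted at the origin on a cart in front of the work surface, level with it; the furniture and walls round the work are solid. World frame = base frame: x ahead of the robot, y to its left, z up, the work surface at z = 0. Lengths are in mm, angles in rad, forces in N, time in s.
With the tool pointing down it reaches from about 350 to 875 mm from the base axis. Payload 4.2 kg.
Tool frame: the origin (TCP) lies at the very end of the fingers, on their centre line; the grasp point (between the pads) lies 19 mm behind it (arm.grasp_offset is the distance from the TCP to the grasp point, in mm); z points along the fingers, y is the direction in which the jaws open and shut (so a half turn about z gives the same grasp; the last joint's range is limited). The gripper opens to 85 mm and grips with 20 to 120 N. Pads are 22 mm wide; open, the fingers measure 114 mm over their backs; the gripper's body (76 mm by 85 mm) begins 54 mm behind the grasp point. The pads swing forward as they close: fully open they stand 13 mm farther back than shut.
Start: joints at [-1.023, 0.385, 0.008, 0, -1.194, -0.259], TCP at [178.017, -599.09, 194.312] pointing down, gripper open.
Joint ranges: [-3.14, 3.14], [-1.21, 2.06], [-1.07, 1.41], [-3.16, 2.05], [-2.99, -0.16], [-3.1, 3.1]. Speed limits (rad/s): [2.79, 2.79, 3.14, 3.14, 3.14, 3.14].

## Interface

Orientations are given as a unit quaternion [x, y, z, w].
In Python, from bench import arm gives the robot as it stands.
- The arm moves only by the tool arm_command, never from a script. Its argument "commands" is one flat list of numbers, 4 for each row, row after row: the shift along the tool's x, y, z in m, then the turn about the tool's z in degrees. In form: [tx, ty, tz, roll, tx, ty, tz, roll, ...]. A call has exactly 5 rows; each row shifts and turns the pose as measured when the row begins, along the tool's axes as they then stand; what a row does not reach is not made up. A row lasts 1/10 s, in which the tool goes at most 50 mm and 8.59 degrees, less where a joint would pass 70% of its speed; a pose out of reach is approached as far as the arm can. A call with a gripper value outside its range is refused whole. "jaw" is the opening, from 0 (shut) to 1 (fully open), set as the call begins (left out, the last holds). The fingers move at their own pace and stop on an object; the grip force is fixed at half the most. Time passes only in rows, so rows that do not move let the fingers close, or fill a call up. It gives the time, the measured TCP pose, the force and the opening at its end, in the units of the state.
- arm.read_state(): the state, without advancing time (a new reading comes with each control period).
- arm.get_image(name): name is "scene" or "top" or "wrist"; returns the picture (420x560x3 uint8, red, green, blue); there is no depth.
- arm.camera_info(name): a dict with "camera_matrix" (3x3 intrinsics, pixels), "k1" (the pictures are not rectified: a ray, as slopes to the right and down, at radius r is drawn at 1 + k1 r^2 times it, then the intrinsics apply), "world_from_camera" (4x4, takes a point from camera to world coordinates). Camera axes: x right, y down, z forward; pixel columns grow to the right and rows downward; lengths in mm; the calibration is good to about 2 mm. A picture is of the moment at which its call begins: read the wrist's pose just before it. camera_info takes no time and is no camera call; for the wrist camera it gives the pose at the moment of the call.
- arm.job_done(): hands the job in, once; it reports no verdict.
Trained networks look in the newest picture that a camera, given by its name, has taken for a name from the list of things; names that differ only in an ending like _2 or _b are one class to them, and where a whole thing is asked for, a point or a joint stands for the part that bears it (a point fixed in the world has none). Each returns a list of dicts, best first, with "confidence" (0 to 1); they miss things now and then, are a little off and sometimes report something else, mostly with a low value. They report only what shows in the picture. A call takes as long as a camera call.
- arm.regions_of(camera, target): "mask" (420x560 bool, what is visible of it).
- arm.place_of(camera, target): "centre" ([x, y, z] in mm, in the coordinates of the camera as it stood for that picture, good to about 4 mm: a listed point, or the origin of a listed thing).
The state is a dict: "clock": time; "joints": joint angles; "joint_vel": joint speeds; "joint_efforts": joint torques, N m; "position": TCP position; "ee_rot": TCP orientation; "contact_force": force on the tool from outside, world axes, zero at the start; "wrist_torque": the same for the moment, N m; "gripper_width": finger opening in mm.
Only numpy, scipy, OpenCV 4.12 (cv2) and the standard library are available. Lean on these libraries where they do the work, as an engineer would, in place of code of your own. Each camera call takes 0.05 s, during which the arm holds its last target.

## Task

The grey carrying case is held shut by two over-centre draw latches on its front. Lift both latch levers right up, well past centre, so that both hooks spring off their keepers; only then swing the lid right back until it stands upright or beyond and stays open. Leave the three small containers round the front of the case standing where they are.

Things in the scene. Friction and masses are not known exactly. Their poses are not given: they have to be found in the camera images.
- case: grey plastic carrying case, 120 (x) x 190 (y) x 142 (z) mm shut, fixed to the worktop. Origin: centre of its underside; x from front to rear, y to its left (looking along x), z up. The front face, 60 mm before the origin, looks to the robot's left and somewhat toward it. Lower part 112 mm high, lid 30 mm. Two draw latches on the front, 62 mm left and right of the middle; between them the lid has a lip.
- lever_left (a joint): left (case +y) latch lever, rad. 0 = closed (start): handle sticks straight out of the front, 0.05 rad below level. Grows as the handle is lifted (about case +y: up, then toward the case); 1.5 = stop, almost upright. Dead centre at about 0.28; about 2 to 4 N at the handle. Past about 0.9 the hook is slack and springs outward off the keeper, through the lever's loop. Friction keeps the lever where it is left.
- lever_right (a joint): right latch lever (case -y side), same as lever_left
- pivot_left (a point): pivot axis of the left lever: 24 mm in front of the front face, 80 mm above the worktop; the axis is parallel to the case's y
- pivot_right (a point): the same of the right lever
- grip_left (a point): centre of the left lever's grip bar: a round black bar 10 mm thick, 58 mm long, parallel to the case's y, 80 mm from the pivot, joining the ends of two steel side arms (4 mm thick, 12 mm high, 33 mm apart). It can be pushed up from below or pinched.
- grip_right (a point): the same of the right lever
- hook_left (a point): middle of the left hook's cross bar (6 mm thick, 29 mm long, parallel to the case's y), carried by two thin wires from the lever's crank (24 mm below the pivot when closed); closed, it lies in the keeper at 124 mm height, 24 mm in front of the front face
- hook_right (a point): the same of the right hook
- keeper_left (a point): seat of the left hook's bar in the keeper, a small steel ledge (18 mm wide, 32 mm deep) with two rounded edges on the lid's front; moves with the lid
- keeper_right (a point): the same of the right keeper
- lid (a joint): lid hinge, rad: 0 = shut, grows as the front is raised (axis = case +y, at the rear); 1.57 = upright, 1.75 = stop. The hinge is stiff: the lid stays at any angle, and lifting it by the lip takes about 3 to 5 N. It cannot be raised while a hook is in its keeper.
- lid_hinge (a point): middle of the lid's hinge line: rear edge of the case, 60 mm behind its origin, 112 mm above the worktop
- lid_lip (a point): middle of the underside of the lid lip near its front edge. The lip is a black tab, 60 mm wide (case y), 8 mm thick, sticking 32 mm out of the lid's front, its underside 118 mm above the worktop when shut; this point lies 152 mm from the hinge line, on its underside
- stain_iodine: brown dropper bottle with a white cap, 44 mm across, 108 mm high, standing loose beside or in front of the latches; origin: centre of its underside. Not to be moved.
- decolour: white dropper bottle with a blue cap and an orange band, 37 mm across, 97 mm high, standing loose beside or in front of the latches; origin: centre of its underside. Not to be moved.
- objective_case: white round case with a black screw lid, 41 mm across, 61 mm high, standing loose in front of the lid lip, between the latches; origin: centre of its underside. Not to be moved.

How it is judged (in metres and radians):
On the way:
1. both latch levers lifted past centre and both hooks clear of their keepers, the lid still shut (value of joint each of lever_left, lever_right above 1 rad and distance between hook_left and keeper_left above 0.015 m and distance between hook_right and keeper_right above 0.015 m and value of joint lid below 0.15 rad), for 0.2 s.
At the end, for the whole second after the job is handed in: Both levers are up (over 0.9 rad from closed), and the lid stands open at 1.4 rad (80 degrees) or more, at rest (value of joint each of lever_left, lever_right above 0.9 rad and value of joint lid above 1.4 rad and velocity of joint lid between -0.05 and 0.05 rad/s); the robot touches nothing.
It fails at once if a container by the front of the case is pushed more than 30 mm or knocked over (distance of any of stain_iodine, decolour, objective_case from where it was at the start of the episode above 0.03 m or angle between any of stain_iodine, decolour, objective_case's own z axis and vertical above 0.6 rad).
It also fails if it takes over 67 s, if anything falls off the work surface, if the arm or the gripper's body presses on something with over 40 N, if the wrist force passes 120 N, or if a joint passes its speed limit or range.

## Working session

There is one attempt and no reset: what is moved stays moved. The work goes in short steps, Python scripts to look and compute and a tool call to move; the robot and the scene stay as the last step left them, time stands still between calls to the robot, and variables do not carry over. Pictures are saved under pics/ and viewed, and the job is handed in when it is done.

Besides the shell and the picture viewer there is one more tool, called by a JSON object that holds its "fn" and its "kwargs", one argument or row to a line. arm_command: Moves the arm, as the interface text tells. Its arguments: {"type":"object","properties":{"commands":{"type":"array"},"jaw":{"type":"number"}},"required":["commands"]}

```bash
ls; mkdir -p pics; python3 - <<'E'
from bench import arm
import cv2
print(arm.read_state())
for n in ("scene","top","wrist"):
    im=arm.get_image(n); cv2.imwrite(f"pics/{n}0.png",im[:,:,::-1])
    ci=arm.camera_info(n); print(n,ci)
E
```

```text
pics
{'clock': 0.0, 'joints': array([-1.02344436e+00,  3.85583475e-01,  6.61520801e-03, -4.81622044e-04,
       -1.19400259e+00, -2.58592178e-01]), 'joint_vel': array([-0.00055404,  0.0014744 ,  0.00104619,  0.00024635, -0.00125648,
        0.00076982]), 'joint_efforts': array([ 7.40970117e-04, -3.92290449e+01,  1.88402313e+01,  4.18630600e+00,
       -4.64642682e-03, -6.57788107e-06]), 'position': array([ 177.79088109, -598.48199912,  193.20385195]), 'ee_rot': array([-1.43790793e-01,  9.89607486e-01,  1.08794650e-03, -2.20481913e-04]), 'contact_force': array([ 0.27199832, -1.01781363, -0.33857069]), 'wrist_torque': array([-0.01455987,  0.02050597, -0.01002214]), 'gripper_width': 85.63892463560602}
scene {'camera_matrix': array([[388.53168558,   0.        , 274.93563474],
       [  0.        , 388.53168558, 212.07035874],
       [  0.        ,   0.        ,   1.        ]]), 'k1': -0.03484189399294326, 'world_from_camera': array([[-5.09213641e-01, -3.74575728e-01,  7.74851271e-01,
        -1.99037109e+02],
       [-8.60349362e-01,  2.44951764e-01, -4.46987259e-01,
         7.03366623e
[... 615 characters left out ...]
 -9.87378444e-01,
         9.39406518e+02],
       [ 0.00000000e+00,  0.00000000e+00,  0.00000000e+00,
         1.00000000e+00]])}
wrist {'camera_matrix': array([[346.45764789,   0.        , 277.47437852],
       [  0.        , 346.45764789, 208.09893986],
       [  0.        ,   0.        ,   1.        ]]), 'k1': 0.020462909986059548, 'world_from_camera': array([[-2.84556029e-01,  9.14945158e-01,  2.86187395e-01,
         1.04467075e+02],
       [ 9.58656636e-01,  2.70861412e-01,  8.72441924e-02,
        -6.20708476e+02],
       [ 2.30652971e-03,  2.99181306e-01, -9.54193495e-01,
         3.73691318e+02],
       [ 0.00000000e+00,  0.00000000e+00,  0.00000000e+00,
         1.00000000e+00]])}
```

View pics/scene0.png

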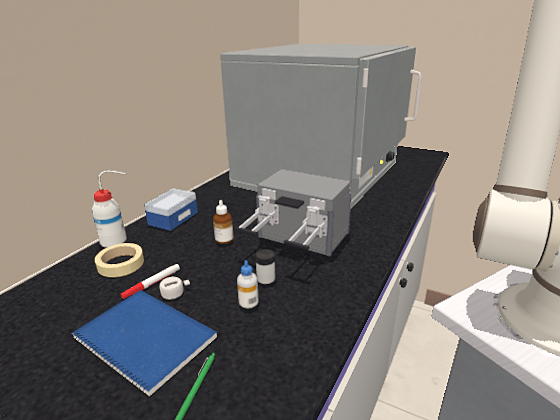

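View pics/top0.png

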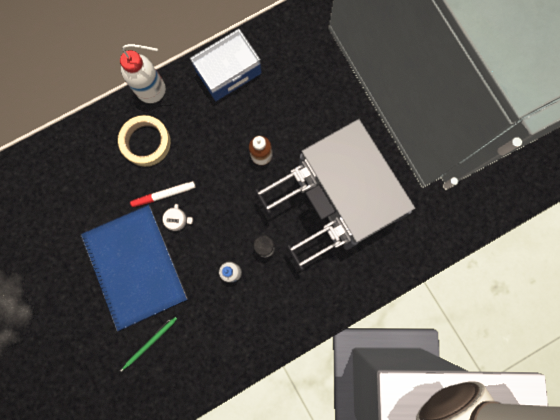

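```bash
cat > h.py <<'E'
from bench import arm
import numpy as np, cv2
from scipy.spatial.transform import Rotation as R
def proj(ci,p):
    T=np.linalg.inv(ci['world_from_camera']); c=T[:3,:3]@np.asarray(p,float)+T[:3,3]
    s=c[:2]/c[2]; s=s*(1+ci['k1']*(s@s)); K=ci['camera_matrix']; return K[:2,:2]@s+K[:2,2]
def case_T(x,y,yaw):
    T=np.eye(4); T[:3,:3]=R.from_euler('z',yaw).as_matrix(); T[:3,3]=[x,y,0]; return T
E
python3 - <<'E'
from h import *
names=['case','pivot_left','pivot_right','grip_left','grip_right','hook_left','hook_right','keeper_left','keeper_right','lid_hinge','lid_lip','stain_iodine','decolour','objective_case']
import json
out={}
print(arm.read_state()['clock'])
for cam in('scene','top'):
    T=arm.camera_info(cam)['world_from_camera']
    for n in names:
        r=arm.place_of(cam,n)
        for d in r[:2]:
            c=T[:3,:3]@np.array(d['centre'])+T[:3,3]
            print(cam,n,round(d['confidence'],2),c.round(1))
            out.setdefault(n,[]).append((cam,d['confidence'],c.tolist()))
json.dump(out,open('m.json','w'))
print(arm.read_state()['clock'])
E
```

```text
0.15
scene case 0.6 [504.5 217.2  -3.1]
scene pivot_left 0.92 [520.5 316.7  78.2]
scene pivot_right 0.82 [414.3 254.3  82.3]
scene grip_left 0.7 [477.6 390.8  71.8]
scene grip_right 0.86 [370.7 323.2  72. ]
scene hook_left 0.49 [519.  320.8 120.1]
scene hook_right 0.46 [415.9 250.4 118.9]
scene keeper_left 0.78 [524.9 316.5 120.8]
scene keeper_left 0.64 [374.  323.4  70.2]
scene keeper_right 0.55 [409.6 261.3 122.6]
scene keeper_right 0.47 [347.8 450.1  -3.9]
scene lid_hinge 0.97 [535.1 163.9 106.8]
scene lid_lip 0.95 [467.3 295.3 117.6]
scene lid_lip 0.65 [477.8 391.6  74.2]
scene stain_iodine 0.91 [593.5 397.7  -2.2]
scene stain_iodine 0.43 [520.4 316.3 120.9]
scene decolour 0.72 [346.7 451.8  -1.3]
scene decolour 0.15 [412.2 257.9 122.4]
scene objective_case 0.84 [397.5 388.5  -2.9]
scene objective_case 0.36 [516.8 317.9  77.4]
top case 0.75 [506.9 210.5   3.2]
top pivot_left 0.62 [518.4 314.2  75.5]
top pivot_right 0.96 [409.1 258.8  80.6]
top pivot_right 0.48 [412.2 260.4 120.9]
top grip_left 0.68 [477.5 387.6  76. ]
top grip_right 0.96 [371.  323.   73.3]
top hook_left 0.5 [518.3 320.2 126.2]
top hook_right 0.45 [409.1 259.3 122.1]
top keeper_left 0.83 [516.6 320.3 126.2]
top keeper_left 0.27 [458.8 292.3 118.4]
top keeper_right 0.69 [410.  257.9 121.3]
top keeper_right 0.59 [373.  325.8  75.7]
top lid_hinge 0.63 [539.7 166.8 112.9]
top lid_lip 0.81 [464.6 290.3 116.6]
top stain_iodine 0.65 [593.4 394.    0. ]
top decolour 0.52 [343.8 457.3  -4.6]
top objective_case 0.59 [393.7 385.4   1.1]
top objective_case 0.28 [411.2 256.3 124.5]
1.55
```

```bash
cat > fit.py <<'E'
from h import *
import json
from scipy.optimize import least_squares
m=json.load(open('m.json'))
gx=-84-80*np.cos(.05); gz=80-80*np.sin(.05)
M={'case':(0,0,0),'pivot_left':(-84,62,80),'pivot_right':(-84,-62,80),'grip_left':(gx,62,gz),'grip_right':(gx,-62,gz),'hook_left':(-84,62,124),'hook_right':(-84,-62,124),'keeper_left':(-84,62,124),'keeper_right':(-84,-62,124),'lid_hinge':(60,0,112),'lid_lip':(60-152,0,118)}
A=[];B=[]
for n,p in M.items():
    for c in {a[0]:a for a in reversed(m[n])}.values():
        A.append(p);B.append(c[2])
A=np.array(A);B=np.array(B)
f=lambda v:((case_T(*v)[:3,:3]@A.T).T+case_T(*v)[:3,3]-B)[:,:2].ravel()
s=least_squares(f,[505,214,-1.06],loss='soft_l1',f_scale=3)
print(s.x, np.abs(s.fun).reshape(-1,2).max(0)); np.save('case.npy',s.x)
T=case_T(*s.x);Ti=np.linalg.inv(T)
for n in('stain_iodine','decolour','objective_case'):
    for c in {a[0]:a for a in reversed(m[n])}.values(): print(n,c[0],(Ti@np.r_[c[2],1])[:3].round(1))
print('z resid',(A-B)[:,2].mean().round(2))
for cam in('scene','top'):
    ci=arm.camera_info(cam); im=cv2.imread(f'pics/{cam}0.png')
    big=cv2.resize(im,None,fx=3,fy=3,interpolation=cv2.INTER_CUBIC)
    def P(p): return tuple(int(round(3*q+1)) for q in proj(ci,(T@np.r_[p,1])[:3]))
    bx=[(-60,-95),(60,-95),(60,95),(-60,95)]
    for z in(0,112,142):
        for i in range(4): cv2.line(big,P((*bx[i],z)),P((*bx[(i+1)%4],z)),(0,255,0),1)
    for sg in(1,-1):
        cv2.line(big,P((gx,sg*62-29,gz)),P((gx,sg*62+29,gz)),(0,0,255),1)
        cv2.line(big,P((-84,sg*62-14,124)),P((-84,sg*62+14,124)),(255,0,255),1)
    for a in((-60,-30,-92,-30),(-92,-30,-92,30),(-92,30,-60,30)): cv2.line(big,P((a[0],a[1],126)),P((a[2],a[3],126)),(0,255,255),1)
    c=P((-60,0,80)); x0=max(0,c[0]-330);y0=max(0,c[1]-280)
    cv2.imwrite(f'pics/{cam}_ov.png',big[y0:y0+560,x0:x0+660])
E
python3 fit.py
```

```text
[507.4577008  215.09521794  -1.04210441] [6.31745996 5.95088905]
stain_iodine top [-111.1  164.5    0. ]
stain_iodine scene [-114.3  166.4   -2.2]
decolour top [-291.7  -19.2   -4.6]
decolour scene [-285.5  -19.4   -1.3]
objective_case top [-204.4  -12.3    1.1]
objective_case scene [-205.2   -7.5   -2.9]
z resid 1.55
```

View pics/scene_ov.png

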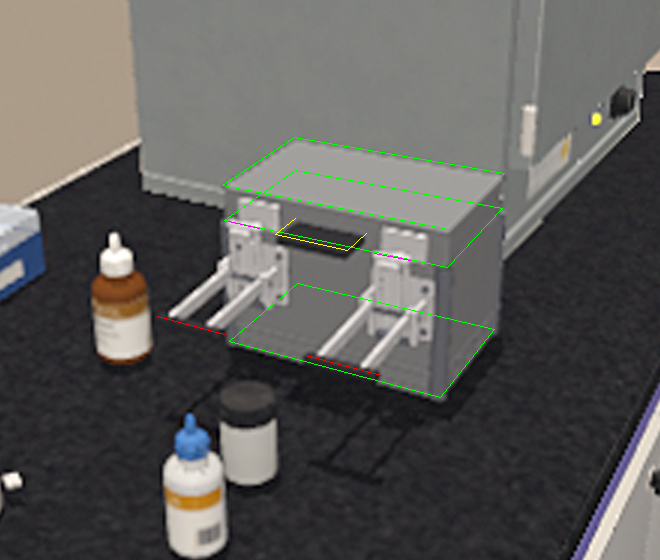

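View pics/top_ov.png

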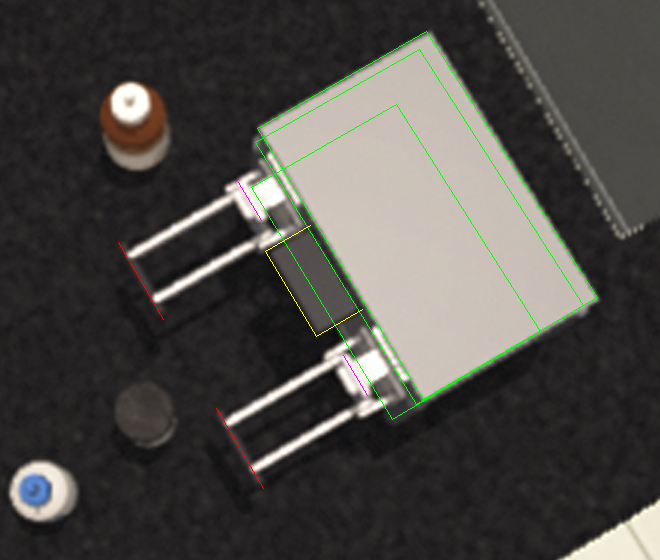

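```bash
python3 - <<'E'
from h import *
def ray(ci,px,z):
    K=ci['camera_matrix'];d=(np.array(px)-K[:2,2])/K[0,0]
    s=d.copy()
    for _ in range(20): s=d/(1+ci['k1']*(s@s))
    T=ci['world_from_camera'];v=T[:3,:3]@np.r_[s,1];o=T[:3,3];return (o+v*(z-o[2])/v[2]).round(0)
sc=arm.camera_info('scene');tp=arm.camera_info('top')
for px in((355,200),(398,150),(228,187)): print('scene z0',px,ray(sc,px,0))
for px in((357,63),(415,45)): print([ray(sc,px,z) for z in (300,350,400)])
for px in((425,186),(330,20),(452,184),(520,145)): print('top',px,[ray(tp,px,z) for z in (0,300,400)])
im=arm.get_image('scene');cv2.imwrite('pics/sbig.png',cv2.resize(im[20:240,200:470,::-1],None,fx=2.9,fy=2.6))
st=arm.read_state();r=R.from_quat(st['ee_rot']).as_matrix();print(r.round(3))
y=np.load('case.npy')[2];cy=np.array([-np.sin(y),np.cos(y)])
print(np.degrees(np.arctan2(r[1,1],r[0,1])),np.degrees(np.arctan2(cy[1],cy[0])))
E
```

```text
scene z0 (355, 200) [590. -29.   0.]
scene z0 (398, 150) [ 865. -498.    0.]
scene z0 (228, 187) [894. 248.   0.]
[array([1259., -598.,  300.]), array([ 877., -258.,  350.]), array([495.,  83., 400.])]
[array([ 1969., -1797.,   300.]), array([ 1402., -1142.,   350.]), array([ 834., -488.,  400.])]
top (425, 186) [array([524.,  51.,   0.]), array([459., 143., 300.]), array([437., 174., 400.])]
top (330, 20) [array([902., 244.,   0.]), array([715., 275., 300.]), array([653., 285., 400.])]
top (452, 184) [array([528.,  -5.,   0.]), array([461., 105., 300.]), array([439., 142., 400.])]
top (520, 145) [array([ 612., -151.,    0.]), array([518.,   6., 300.]), array([487.,  58., 400.])]
[[-0.959 -0.285 -0.   ]
 [-0.285  0.959  0.   ]
 [ 0.     0.    -1.   ]]
106.5473840856649 30.29181577873905
```

View pics/sbig.png

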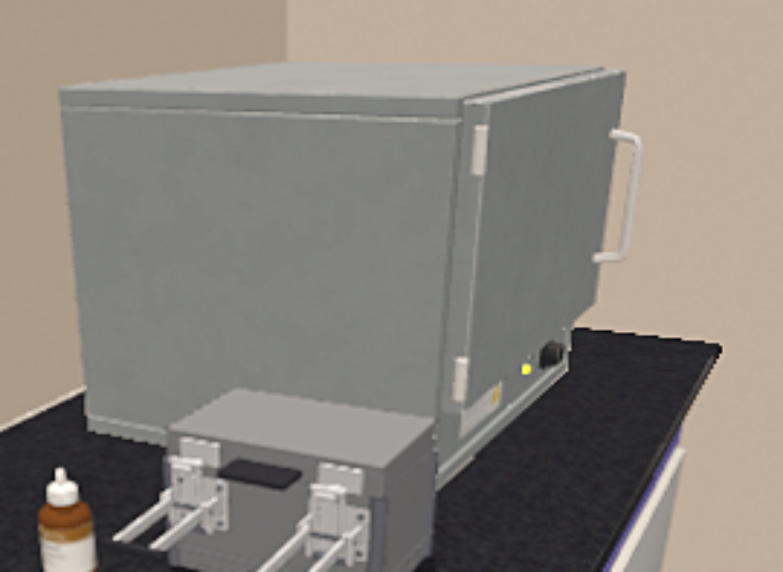

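View pics/wrist0.png

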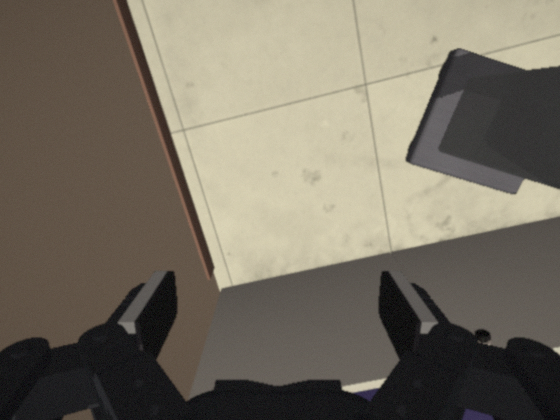

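```bash
cat > plan.py <<'E'
# usage: plan.py step maxrows x,y,z[,yawdeg] ... ; tokens starting with c use case frame: cx,y,z
import sys
from h import *
cs=np.load('case.npy');T=case_T(*cs)
st=arm.read_state();p=np.array(st['position']);r=R.from_quat(st['ee_rot']).as_matrix()
yaw=np.degrees(np.arctan2(r[1,1],r[0,1]))
step=float(sys.argv[1]);mx=int(sys.argv[2])
pc=np.linalg.inv(T)@np.r_[p,1]
print('t',round(st['clock'],2),'pos',p.round(1),'case',pc[:3].round(1),'yaw',round(yaw,1),'rel',round(yaw-np.degrees(cs[2])-90,1),'j',st['joints'].round(2),'F',st['contact_force'].round(1),'w',round(st['gripper_width'],1))
print('tilt z',r[:,2].round(3))
rows=[];ctx=dict(yaw=yaw)
for a in sys.argv[3:]:
    f=a[0]=='c';v=[float(q) for q in a.lstrip('c').split(',')]
    tgt=(T@np.r_[v[:3],1])[:3] if f else np.array(v[:3])
    ty=v[3] if len(v)>3 else None
    while len(rows)<mx:
        d=tgt-p;L=np.linalg.norm(d)
        dy=0 if ty is None else (ty-yaw+180)%360-180
        if L<.5 and abs(dy)<.3: break
        if L>step:
            n=np.ceil(L/step); d=d/n
        dy=np.clip(dy,-8.4,8.4)
        a_=np.radians(yaw);yt=np.array([np.cos(a_),np.sin(a_),0]);zt=np.array([0,0,-1.]);xt=np.cross(yt,zt)
        rows.append([round(d@xt/1000,3),round(d@yt/1000,3),round(d@zt/1000,3),round(-dy,1)])
        p=p+d;yaw+=dy
while len(rows)%5: rows.append([0,0,0,0])
for i in range(0,len(rows),5): print([x for q in rows[i:i+5] for x in q])
E
python3 plan.py 45 10 250,-500,260,210 400,-250,270,210 
```

```text
t 1.6 pos [ 178.  -599.1  194.3] case [ 536.8 -695.1  194.3] yaw 106.5 rel 76.3 j [-1.02  0.38  0.01  0.   -1.19 -0.26] F [-1.3  0.3 -0.4] w 85.2
tilt z [-0.  0. -1.]
[np.float64(-0.024), np.float64(0.019), np.float64(-0.016), np.float64(-8.4), np.float64(-0.027), np.float64(0.015), np.float64(-0.016), np.float64(-8.4), np.float64(-0.029), np.float64(0.011), np.float64(-0.016), np.float64(-8.4), np.float64(-0.03), np.float64(0.006), np.float64(-0.016), np.float64(-8.4), np.float64(0.0), np.float64(0.0), np.float64(0.0), np.float64(-8.4)]
[np.float64(0.0), np.float64(0.0), np.float64(0.0), np.float64(-8.4), np.float64(0.0), np.float64(0.0), np.float64(0.0), np.float64(-8.4), np.float64(0.0), np.float64(0.0), np.float64(0.0), np.float64(-8.4), np.float64(0.0), np.float64(0.0), np.float64(0.0), np.float64(-8.4), np.float64(0.0), np.float64(0.0), np.float64(0.0), np.float64(-8.4)]
```

{"fn": "arm_command", "kwargs": {
  "commands": [-0.024, 0.019, -0.016, -8.4, -0.027, 0.015, -0.016, -8.4, -0.029, 0.011, -0.016, -8.4, -0.03, 0.006, -0.016, -8.4, 0, 0, 0, -8.4]
}}

```text
clock: 2.1
position: [251.2, -496.2, 259.2]
ee_rot: [-0.498, 0.867, 0.001, 0.0]
contact_force: [-0.1, 0.2, 0.1]
gripper_width: 85.5
```

```bash
sed -i 's/if L<.5 and abs(dy)<.3: break/if L<.5 and (abs(dy)<.3 or a is not sys.argv[-1]): break/; s/print(\[x for/print([float(x) for/' plan.py; python3 plan.py 45 25 400,-250,270,210 390,0,270,210 350,230,260,210 c-164,62,220,210.3
```

```text
t 2.1 pos [ 251.2 -496.2  259.2] case [ 484.9 -580.1  259.2] yaw 149.7 rel 119.4 j [-0.81  0.23 -0.05 -0.   -1.29  0.28] F [-0.1  0.2  0.1] w 85.5
tilt z [-0.001  0.002 -1.   ]
[-0.041, -0.001, -0.002, -8.4, -0.041, -0.007, -0.002, -8.4, -0.039, -0.012, -0.002, -8.4, -0.037, -0.018, -0.002, -8.4, -0.034, -0.023, -0.002, -8.4]
[-0.03, -0.028, -0.002, -8.4, -0.026, -0.032, -0.002, -8.4, -0.037, -0.018, 0.0, -1.5, -0.037, -0.019, 0.0, -0.0, -0.037, -0.019, 0.0, -0.0]
[-0.037, -0.019, 0.0, -0.0, -0.037, -0.019, 0.0, -0.0, -0.037, -0.019, 0.0, -0.0, -0.037, -0.013, 0.002, -0.0, -0.037, -0.013, 0.002, -0.0]
[-0.037, -0.013, 0.002, -0.0, -0.037, -0.013, 0.002, -0.0, -0.037, -0.013, 0.002, -0.0, -0.037, -0.013, 0.002, -0.0, -0.015, -0.038, 0.008, -0.3]
[-0.014, -0.038, 0.008, -0.0, -0.014, -0.038, 0.008, -0.0, -0.014, -0.038, 0.008, -0.0, -0.014, -0.038, 0.008, -0.0, 0.0, 0.0, 0.0, 0.0]
```

{"fn": "arm_command", "kwargs": {
  "commands": [-0.041, -0.001, -0.002, -8.4, -0.041, -0.007, -0.002, -8.4, -0.039, -0.012, -0.002, -8.4, -0.037, -0.018, -0.002, -8.4, -0.034, -0.023, -0.002, -8.4]
}}

```text
clock: 2.6
position: [358.8, -316.5, 270.3]
ee_rot: [0.779, -0.627, 0.0, -0.0]
contact_force: [1.5, -0.7, 0.0]
gripper_width: 85.3
```

{"fn": "arm_command", "kwargs": {
  "commands": [-0.03, -0.028, -0.002, -8.4, -0.026, -0.032, -0.002, -8.4, -0.037, -0.018, 0.0, -1.5, -0.037, -0.019, 0.0, 0.0, -0.037, -0.019, 0.0, 0.0]
}}

```text
clock: 3.1
position: [394.9, -113.7, 275.4]
ee_rot: [0.872, -0.49, 0.002, -0.001]
contact_force: [0.9, 0.7, 0.2]
gripper_width: 85.3
```

{"fn": "arm_command", "kwargs": {
  "commands": [-0.037, -0.019, 0.0, 0.0, -0.037, -0.019, 0.0, 0.0, -0.037, -0.019, 0.0, 0.0, -0.037, -0.013, 0.002, 0.0, -0.037, -0.013, 0.002, 0.0]
}}

```text
clock: 3.6
position: [367.6, 95.6, 273.2]
ee_rot: [0.872, -0.49, 0.004, -0.004]
contact_force: [1.1, 0.4, -0.5]
gripper_width: 85.2
```

```bash
python3 plan.py 45 25 350,230,260,210 c-164,62,220,210.3
```

```text
t 3.6 pos [367.6  95.6 273.2] case [  32.6 -181.1  273.2] yaw -148.7 rel -179.0 j [ 0.69 -0.12 -0.39  0.01 -1.29 -0.15] F [ 1.1  0.4 -0.5] w 85.2
tilt z [ 0.01   0.002 -1.   ]
[-0.031, -0.014, 0.003, 1.3, -0.031, -0.013, 0.003, -0.0, -0.031, -0.013, 0.003, -0.0, -0.031, -0.013, 0.003, -0.0, -0.015, -0.038, 0.008, -0.3]
[-0.014, -0.038, 0.008, -0.0, -0.014, -0.038, 0.008, -0.0, -0.014, -0.038, 0.008, -0.0, -0.014, -0.038, 0.008, -0.0, 0.0, 0.0, 0.0, 0.0]
```

{"fn": "arm_command", "kwargs": {
  "commands": [-0.031, -0.014, 0.003, 1.3, -0.031, -0.013, 0.003, 0.0, -0.031, -0.013, 0.003, 0.0, -0.031, -0.013, 0.003, 0.0, -0.015, -0.038, 0.008, -0.3]
}}

```text
clock: 4.1
position: [372.1, 269.6, 257.3]
ee_rot: [0.869, -0.495, 0.005, -0.008]
contact_force: [0.9, 0.1, 1.8]
gripper_width: 85.7
```

{"fn": "arm_command", "kwargs": {
  "commands": [-0.014, -0.038, 0.008, 0.0, -0.014, -0.038, 0.008, 0.0, -0.014, -0.038, 0.008, 0.0, -0.014, -0.038, 0.008, 0.0, 0.0, 0.0, 0.0, 0.0]
}}

```text
clock: 4.6
position: [478.4, 404.8, 224.6]
ee_rot: [0.87, -0.492, 0.005, -0.008]
contact_force: [0.4, -1.0, 0.1]
gripper_width: 85.3
```

```bash
python3 plan.py 45 25 c-164,62,180,210.3; python3 - <<'E'
from h import *
T=case_T(*np.load('case.npy'))
ci=arm.camera_info('wrist');im=arm.get_image('wrist')[:,:,::-1].copy()
gx=-84-80*np.cos(.05); gz=76
P=lambda p:tuple(int(round(q)) for q in proj(ci,(T@np.r_[p,1])[:3]))
cv2.imwrite('pics/w1.png',im)
for sg in(1,-1):
    cv2.line(im,P((gx,sg*62-29,gz)),P((gx,sg*62+29,gz)),(0,0,255),1)
    cv2.line(im,P((-84,sg*62-14,124)),P((-84,sg*62+14,124)),(255,0,255),1)
for a in((-60,-30,-92,-30),(-92,-30,-92,30),(-92,30,-60,30)): cv2.line(im,P((a[0],a[1],126)),P((a[2],a[3],126)),(0,255,255),1)
cv2.imwrite('pics/w1o.png',im)
for n in('grip_left','grip_right','lid_lip','keeper_left','keeper_right','objective_case','stain_iodine','decolour'):
    for d in arm.place_of('wrist',n)[:2]:
        w=ci['world_from_camera']@np.r_[d['centre'],1]; print(n,round(d['confidence'],2),w[:3].round(1),(np.linalg.inv(T)@w)[:3].round(1))
E
```

```text
t 4.6 pos [478.4 404.8 224.6] case [-178.4   70.6  224.6] yaw -149.0 rel -179.3 j [ 0.96  0.36  0.04  0.01 -1.24 -0.43] F [ 0.4 -1.   0.1] w 85.3
tilt z [ 0.016  0.009 -1.   ]
[0.007, 0.004, 0.022, 0.7, 0.007, 0.004, 0.022, -0.0, 0.0, 0.0, 0.0, 0.0, 0.0, 0.0, 0.0, 0.0, 0.0, 0.0, 0.0, 0.0]
grip_left 0.83 [478.5 388.2  76.6] [-164.    62.3   76.6]
grip_right 0.65 [369.2 326.7  77.3] [-166.1  -63.1   77.3]
lid_lip 0.9 [463.4 294.7 119.9] [-91.    2.1 119.9]
lid_lip 0.46 [518.3 319.   80.4] [-84.2  61.7  80.4]
keeper_left 0.96 [517.8 318.3 124.7] [-83.9  61.  124.7]
keeper_right 0.57 [412.  257.8 124.9] [-85.  -60.9 124.9]
stain_iodine 0.67 [593.2 393.4   2.2] [-110.7  164.     2.2]
stain_iodine 0.16 [459.4 296.6 119.8] [-94.6  -0.3 119.8]
decolour 0.62 [345.6 456.7  -2.3] [-290.2  -17.9   -2.3]
```

View pics/w1o.png

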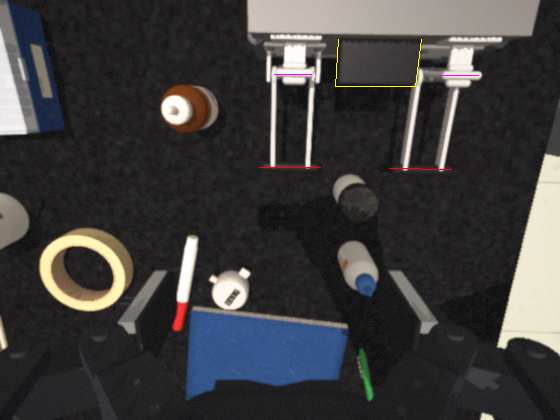

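{"fn": "arm_command", "kwargs": {
  "commands": [0.007, 0.004, 0.032, 0.7, 0.007, 0.004, 0.032, 0, 0, 0, 0.03, 0, 0, 0, 0, 0, 0, 0, 0, 0]
}}

```text
clock: 5.55
position: [479.6, 387.1, 139.7]
ee_rot: [0.867, -0.498, 0.006, -0.017]
contact_force: [1.7, 0.1, 0.8]
gripper_width: 85.1
```

```bash
python3 plan.py 20 25 c-164,62,60,210.3
```

```text
t 5.55 pos [479.6 387.1 139.7] case [-162.6   62.7  139.7] yaw -149.7 rel -180.0 j [ 0.95  0.39 -0.13  0.01 -1.02 -0.42] F [1.7 0.1 0.8] w 85.1
tilt z [ 0.027  0.023 -0.999]
[-0.0, 0.0, 0.02, -0.0, -0.0, 0.0, 0.02, -0.0, -0.0, 0.0, 0.02, -0.0, -0.0, 0.0, 0.02, -0.0, 0.0, 0.0, 0.0, 0.0]
```

```bash
python3 - <<'E'
s=open('plan.py').read()
s=s.replace("a_=np.radians(yaw);yt=np.array([np.cos(a_),np.sin(a_),0]);zt=np.array([0,0,-1.]);xt=np.cross(yt,zt)","xt,yt,zt=r.T;r=r@R.from_euler('z',-dy,degrees=True).as_matrix()")
open('plan.py','w').write(s)
E
python3 plan.py 20 25 c-164,62,60,210.3
```

```text
t 5.55 pos [479.6 387.1 139.7] case [-162.6   62.7  139.7] yaw -149.7 rel -180.0 j [ 0.95  0.39 -0.13  0.01 -1.02 -0.42] F [1.7 0.1 0.8] w 85.1
tilt z [ 0.027  0.023 -0.999]
[-0.0, 0.001, 0.02, -0.0, -0.0, 0.001, 0.02, -0.0, -0.0, 0.001, 0.02, -0.0, -0.0, 0.001, 0.02, -0.0, 0.0, 0.0, 0.0, 0.0]
```

{"fn": "arm_command", "kwargs": {
  "commands": [0, 0.001, 0.02, 0, 0, 0.001, 0.02, 0, 0, 0.001, 0.02, 0, 0, 0, 0.018, 0, 0, 0, 0, 0]
}}

```text
clock: 6.05
position: [484.5, 394.0, 72.1]
ee_rot: [0.868, -0.497, 0.009, -0.027]
contact_force: [0.4, 0.0, -1.2]
gripper_width: 85.5
```

```bash
python3 plan.py 20 25 c-164,62,60,210.3; python3 - <<'E'
from h import *
cv2.imwrite('pics/w2.png',arm.get_image('wrist')[:,:,::-1])
im=arm.get_image('scene')[:,:,::-1];cv2.imwrite('pics/s2.png',cv2.resize(im[120:330,180:440],None,fx=2.6,fy=2.6))
E
```

```text
t 6.05 pos [484.5 394.   72.1] case [-166.    70.4   72.1] yaw -149.6 rel -179.9 j [ 0.95  0.46 -0.21  0.02 -0.85 -0.43] F [ 0.4  0.  -1.2] w 85.5
tilt z [ 0.042  0.039 -0.998]
[0.002, 0.009, 0.012, 0.1, 0.0, 0.0, 0.0, 0.0, 0.0, 0.0, 0.0, 0.0, 0.0, 0.0, 0.0, 0.0, 0.0, 0.0, 0.0, 0.0]
```

View pics/w2.png

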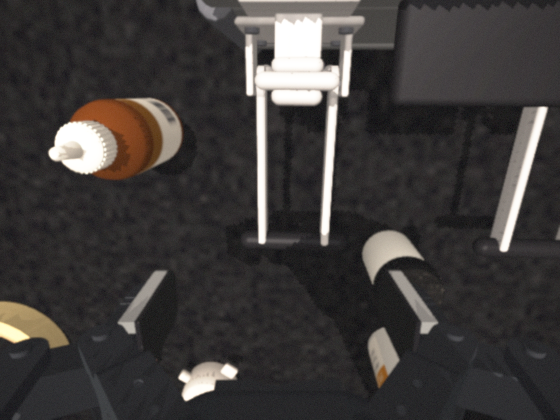

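View pics/s2.png

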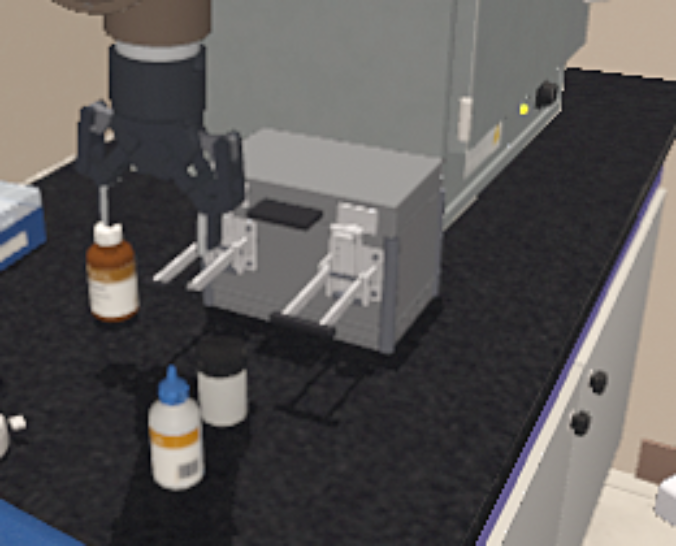

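```bash
python3 - <<'E'
from h import *
T=case_T(*np.load('case.npy'));st=arm.read_state();p=st['position'];r=R.from_quat(st['ee_rot']).as_matrix()
for cam in('wrist','scene'):
    ci=arm.camera_info(cam)
    print(cam,'tcp',proj(ci,p).round(0),[proj(ci,p+r@np.array([0,s*42,-z])).round(0).tolist() for z in(0,13) for s in(-1,1)])
    print([proj(ci,(T@np.r_[-164,62+s*29,76,1])[:3]).round(0).tolist() for s in(-1,1)])
print(120+np.array([262,283])/2.6,180+np.array([203,215])/2.6)
E
```

```text
wrist tcp [277. 242.] [[203.0, 242.0], [352.0, 242.0], [197.0, 251.0], [357.0, 251.0]]
[[349.0, 240.0], [244.0, 238.0]]
scene tcp [241. 230.] [[225.0, 225.0], [257.0, 236.0], [225.0, 220.0], [258.0, 230.0]]
[[257.0, 233.0], [235.0, 228.0]]
[220.76923077 228.84615385] [258.07692308 262.69230769]
```

```bash
python3 - <<'E'
from h import *
st=arm.read_state();p=st['position'];r=R.from_quat(st['ee_rot']).as_matrix()
ci=arm.camera_info('wrist');W=ci['world_from_camera']
o=r.T@(W[:3,3]-p);M=r.T@W[:3,:3];print('cam in tool',o.round(1),M.round(2))
K=ci['camera_matrix']
for px in((163,271),(175,272),(395,271),(381,272),(120,325),(435,325)):
    v=M@np.r_[(np.array(px)-K[:2,2])/K[0,0],1]
    for Y in(42.5,57): 
        q=o+v*((np.sign(v[1])*Y-o[1])/v[1]); print(px,Y,q.round(1))
a=cv2.imread('pics/wrist0.png')[240:420,80:480];cv2.imwrite('pics/w0z.png',cv2.resize(np.clip(a*1.8,0,255).astype('uint8'),None,fx=2,fy=2,interpolation=cv2.INTER_CUBIC))
a=cv2.imread('pics/s2.png')[40:330,60:330];cv2.imwrite('pics/s2z.png',cv2.resize(np.clip(a*1.8,0,255).astype('uint8'),None,fx=2,fy=2,interpolation=cv2.INTER_CUBIC))
E
```

```text
cam in tool [ 7.640e+01  1.000e-01 -1.802e+02] [[-0.   -0.95 -0.3 ]
 [ 1.   -0.   -0.  ]
 [ 0.   -0.3   0.95]]
(163, 271) 42.5 [ 15.4 -42.5 -64.3]
(163, 271) 57 [ -5.3 -57.  -24.8]
(175, 272) 42.5 [  7.9 -42.5 -50.8]
(175, 272) 57 [-15.4 -57.   -6.8]
(395, 271) 42.5 [ 17.3  42.5 -67.8]
(395, 271) 57 [ -3.   57.  -29.3]
(381, 272) 42.5 [  8.9  42.5 -52.7]
(381, 272) 57 [-14.2  57.   -9.1]
(120, 325) 42.5 [  18.2  -42.5 -100.3]
(120, 325) 57 [ -1.7 -57.  -73.1]
(435, 325) 42.5 [  18.4   42.5 -100.7]
(435, 325) 57 [ -1.4  57.  -73.5]
```

View pics/w0z.png

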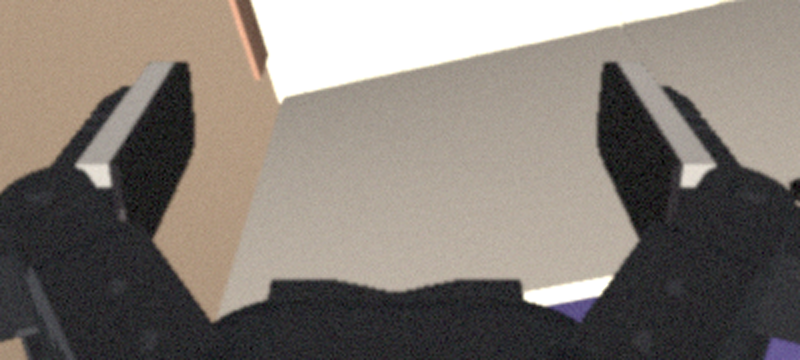

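View pics/s2z.png

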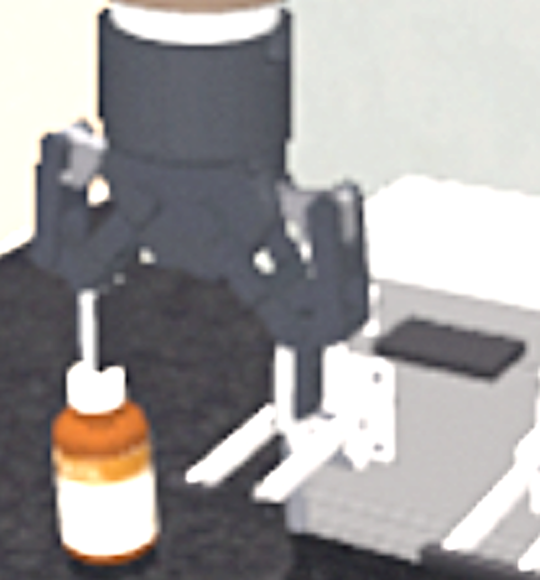

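```bash
python3 - <<'E'
from h import *
print(arm.grasp_offset,[a for a in dir(arm) if a[0]!='_'])
E
```

```text
18.700000000000003 ['IKError', 'camera_info', 'get_image', 'grasp_offset', 'job_done', 'place_of', 'read_state', 'regions_of']
```

{"fn": "arm_command", "kwargs": {
  "commands": [0.002, 0.009, 0, 0, 0, 0, 0, 0, 0, 0, 0, 0, 0, 0, 0, 0, 0, 0, 0, 0],
  "jaw": 0.8
}}

```text
clock: 6.65
position: [480.5, 391.0, 80.3]
ee_rot: [0.868, -0.496, 0.01, -0.035]
contact_force: [-0.8, 1.0, 0.3]
gripper_width: 68.2
```

```bash
python3 plan.py 20 25 c-164,62,60,210.3; python3 - <<'E'
from h import *
a=arm.get_image('wrist')[:,:,::-1];cv2.imwrite('pics/w3.png',cv2.resize(np.clip(a[180:420,80:480]*1.8,0,255).astype('uint8'),None,fx=2,fy=2,interpolation=cv2.INTER_CUBIC))
im=arm.get_image('scene')[:,:,::-1];cv2.imwrite('pics/s3.png',cv2.resize(np.clip(im[140:300,190:350]*1.6,0,255).astype('uint8'),None,fx=3.7,fy=3.7,interpolation=cv2.INTER_CUBIC))
E
```

```text
t 6.65 pos [480.5 391.   80.3] case [-165.4   65.4   80.3] yaw -149.5 rel -179.8 j [ 0.95  0.44 -0.23  0.02 -0.84 -0.43] F [-0.8  1.   0.3] w 68.2
tilt z [ 0.052  0.05  -0.997]
[0.001, 0.002, 0.01, 0.2, 0.001, 0.002, 0.01, -0.0, 0.0, 0.0, 0.0, 0.0, 0.0, 0.0, 0.0, 0.0, 0.0, 0.0, 0.0, 0.0]
```

View pics/w3.png

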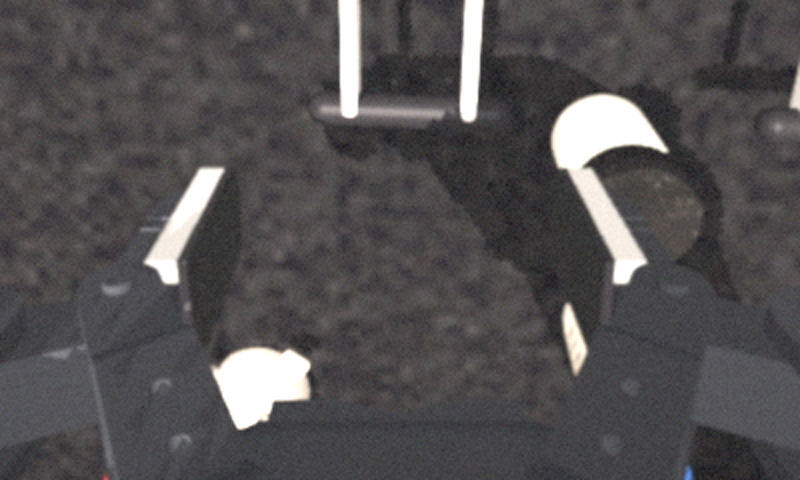

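View pics/s3.png

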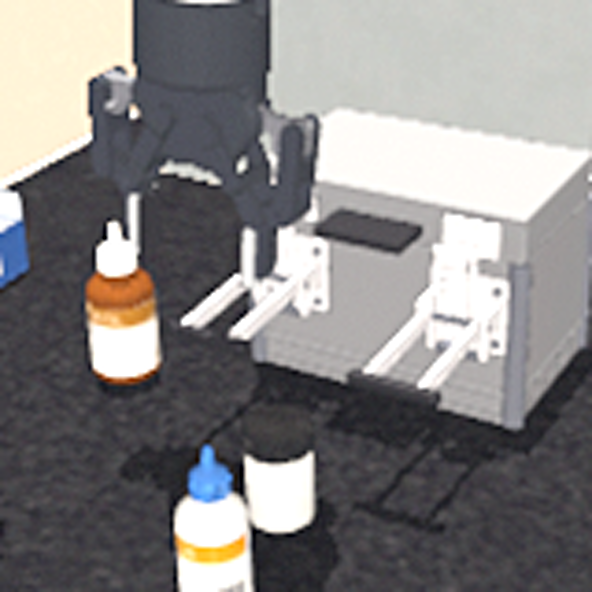

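{"fn": "arm_command", "kwargs": {
  "commands": [0.001, 0.003, 0.01, 0, 0.001, 0.003, 0.01, 0, 0, 0.001, 0.01, 0, 0, 0.001, 0.01, 0, 0, 0, 0.005, 0]
}}

```text
clock: 7.25
position: [476.3, 386.5, 29.9]
ee_rot: [0.868, -0.496, 0.01, -0.034]
contact_force: [0.8, 0.9, 1.0]
gripper_width: 68.6
```

```bash
python3 plan.py 20 25 c-164,62,30,210.3; python3 - <<'E'
from h import *
a=arm.get_image('wrist')[:,:,::-1];cv2.imwrite('pics/w4.png',cv2.resize(np.clip(a[180:420,80:480]*1.8,0,255).astype('uint8'),None,fx=2,fy=2,interpolation=cv2.INTER_CUBIC))
im=arm.get_image('scene')[:,:,::-1];cv2.imwrite('pics/s4.png',cv2.resize(np.clip(im[140:300,190:350]*1.6,0,255).astype('uint8'),None,fx=3.7,fy=3.7,interpolation=cv2.INTER_CUBIC))
E
```

```text
t 7.25 pos [476.3 386.5  29.9] case [-163.7   59.6   29.9] yaw -149.5 rel -179.8 j [ 0.95  0.49 -0.29  0.02 -0.72 -0.44] F [0.8 0.9 1. ] w 68.6
tilt z [ 0.051  0.048 -0.998]
[-0.0, -0.002, 0.0, 0.2, 0.0, 0.0, 0.0, 0.0, 0.0, 0.0, 0.0, 0.0, 0.0, 0.0, 0.0, 0.0, 0.0, 0.0, 0.0, 0.0]
```

View pics/w4.png

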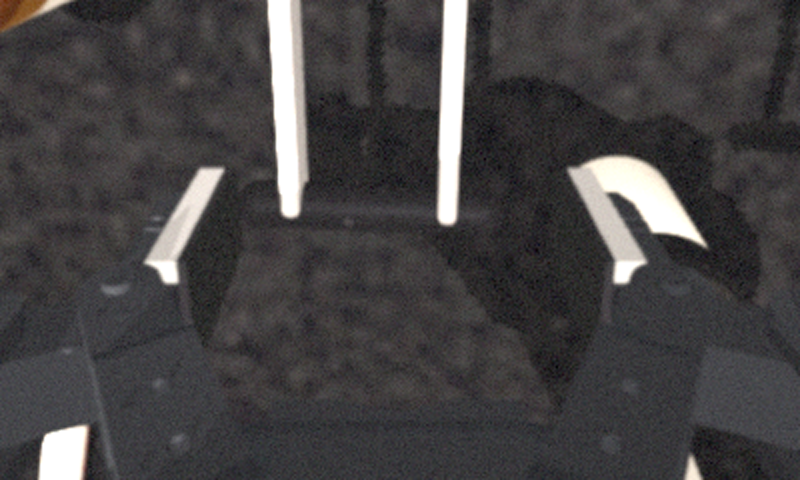

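View pics/s4.png

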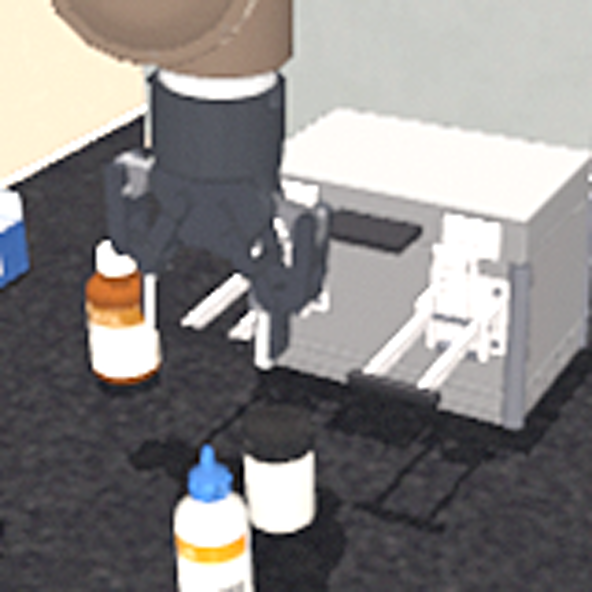

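{"fn": "arm_command", "kwargs": {
  "commands": [0, -0.004, 0.004, 0, 0, -0.003, 0.004, 0, 0, 0, 0, 0, 0, 0, 0, 0, 0, 0, 0, 0]
}}

```text
clock: 7.85
position: [484.3, 391.8, 22.9]
ee_rot: [0.868, -0.496, 0.01, -0.034]
contact_force: [0.9, 0.1, -0.5]
gripper_width: 68.0
```

```bash
python3 plan.py 20 25 c-164,66,24,210.3; python3 - <<'E'
from h import *
a=arm.get_image('wrist')[:,:,::-1];cv2.imwrite('pics/w5.png',cv2.resize(np.clip(a[180:420,80:480]*2.2,0,255).astype('uint8'),None,fx=2,fy=2,interpolation=cv2.INTER_CUBIC))
E
```

```text
t 7.85 pos [484.3 391.8  22.9] case [-164.3   69.1   22.9] yaw -149.5 rel -179.8 j [ 0.95  0.51 -0.27  0.02 -0.71 -0.43] F [ 0.9  0.1 -0.5] w 68.0
tilt z [ 0.052  0.05  -0.997]
[0.0, 0.003, -0.001, 0.2, 0.0, 0.0, 0.0, 0.0, 0.0, 0.0, 0.0, 0.0, 0.0, 0.0, 0.0, 0.0, 0.0, 0.0, 0.0, 0.0]
```

View pics/w5.png

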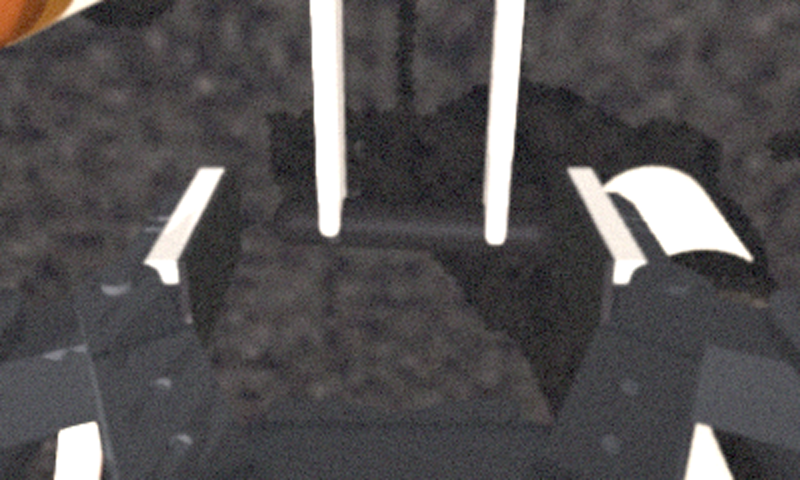

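{"fn": "arm_command", "kwargs": {
  "commands": [0, 0.001, 0.004, 0, 0, 0.001, 0.002, 0, 0, 0, 0, 0, 0, 0, 0, 0, 0, 0, 0, 0],
  "jaw": 0.6
}}

```text
clock: 8.4
position: [481.9, 389.8, 20.5]
ee_rot: [0.868, -0.494, 0.011, -0.035]
contact_force: [-1.5, -0.9, 0.0]
gripper_width: 53.0
```

```bash
python3 plan.py 20 25 c-164,66,24,210.3; python3 - <<'E'
from h import *
a=arm.get_image('wrist')[:,:,::-1];cv2.imwrite('pics/w6.png',cv2.resize(np.clip(a[180:420,80:480]*2.2,0,255).astype('uint8'),None,fx=2,fy=2,interpolation=cv2.INTER_CUBIC))
im=arm.get_image('scene')[:,:,::-1];cv2.imwrite('pics/s6.png',cv2.resize(np.clip(im[140:300,190:350]*1.6,0,255).astype('uint8'),None,fx=3.7,fy=3.7,interpolation=cv2.INTER_CUBIC))
E
```

```text
t 8.4 pos [481.9 389.8  20.5] case [-163.7   66.    20.5] yaw -149.3 rel -179.6 j [ 0.95  0.51 -0.29  0.02 -0.7  -0.43] F [-1.5 -0.9  0. ] w 53.0
tilt z [ 0.053  0.05  -0.997]
[-0.0, -0.0, -0.003, 0.4, 0.0, 0.0, 0.0, 0.0, 0.0, 0.0, 0.0, 0.0, 0.0, 0.0, 0.0, 0.0, 0.0, 0.0, 0.0, 0.0]
```

View pics/w6.png

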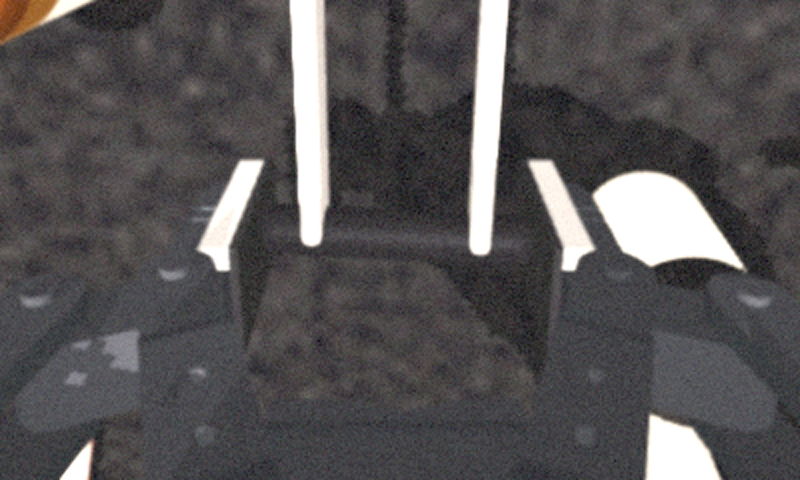

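View pics/s6.png

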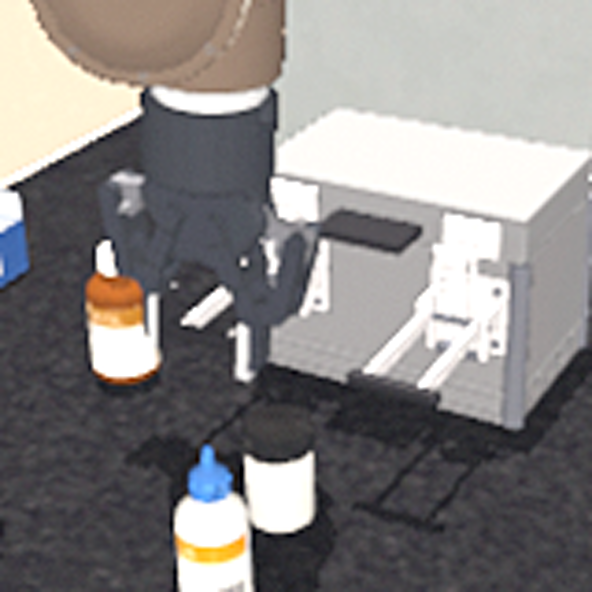

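{"fn": "arm_command", "kwargs": {
  "commands": [0, 0, 0, 0, 0, 0, 0, 0, 0, 0, 0, 0, 0, 0, 0, 0, 0, 0, 0, 0],
  "jaw": 0.5
}}

```text
clock: 9.0
position: [481.9, 389.8, 20.4]
ee_rot: [0.868, -0.494, 0.011, -0.035]
contact_force: [-2.1, -1.1, 0.7]
gripper_width: 53.1
```

```bash
python3 plan.py 20 25 c-164,66,24,210.3; python3 - <<'E'
from h import *
a=arm.get_image('wrist')[:,:,::-1];cv2.imwrite('pics/w7.png',cv2.resize(np.clip(a[210:350,150:400]*3.5,0,255).astype('uint8'),None,fx=3,fy=3,interpolation=cv2.INTER_CUBIC))
E
```

```text
t 9.0 pos [481.9 389.8  20.4] case [-163.7   66.    20.4] yaw -149.3 rel -179.6 j [ 0.95  0.51 -0.29  0.02 -0.7  -0.43] F [-2.1 -1.1  0.7] w 53.1
tilt z [ 0.053  0.049 -0.997]
[-0.0, -0.0, -0.004, 0.4, 0.0, 0.0, 0.0, 0.0, 0.0, 0.0, 0.0, 0.0, 0.0, 0.0, 0.0, 0.0, 0.0, 0.0, 0.0, 0.0]
```

View pics/w7.png

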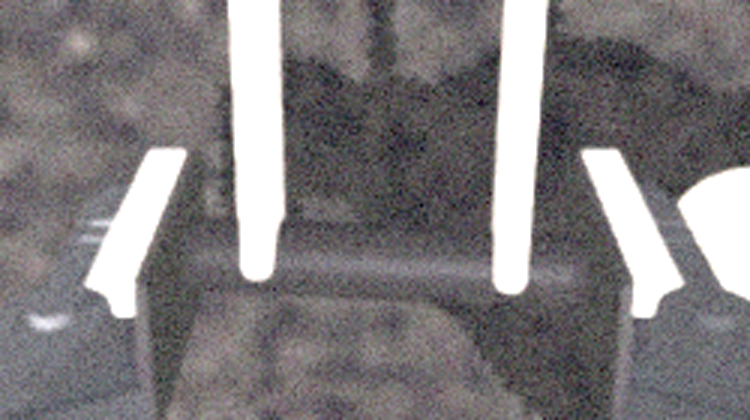

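```bash
cat > arc.py <<'E'
# arc.py side e_list : uses saved offset tcp-bar (case frame) off_side.npy ; gives rows to step thru elevations
import sys
from h import *
cs=np.load('case.npy');T=case_T(*cs);Ti=np.linalg.inv(T)
st=arm.read_state();r=R.from_quat(st['ee_rot']).as_matrix();p=(Ti@np.r_[st['position'],1])[:3]
side=sys.argv[1];y=62 if side=='l' else -62
fn=f'off_{side}.npy'
bar=lambda e:np.array([-84-80*np.cos(e),y,80+80*np.sin(e)])
import os
if not os.path.exists(fn): np.save(fn,r.T@T[:3,:3]@(bar(-.05)-p))
off=T[:3,:3].T@r@np.load(fn)
b=p+off; d=b-[-84,y,80]
print('t',st['clock'],'tcp',p.round(1),'bar',b.round(1),'e',round(np.arctan2(d[2],-d[0]),3),'rad',round(np.hypot(d[0],d[2]),1),'F',st['contact_force'].round(1),'w',round(st['gripper_width'],1),'tilt',r[:,2].round(3))
rows=[]
for e in map(float,sys.argv[2:]):
    t=bar(e); dv=r.T@T[:3,:3]@(t-b); b=t; rows+= [float(x) for x in (dv/1000).round(3)]+[0]
print(rows)
E
python3 arc.py l 0.07 0.19 0.31 0.43 0.55; cat off_l.npy | tail -c 24 | xxd | head -2;python3 -c "import numpy as np;print(np.load('off_l.npy'))"
```

```text
t 9.05 tcp [-163.7   66.    20.3] bar [-163.9   62.    76. ] e -0.05 rad 80.0 F [-2.4 -1.7  0.9] w 53.4 tilt [ 0.053  0.049 -0.997]
[-0.0, -0.001, -0.01, 0, 0.001, -0.001, -0.01, 0, 0.002, -0.001, -0.009, 0, 0.003, -0.001, -0.009, 0, 0.004, -0.001, -0.009, 0]
[ -1.09389171   0.06240296 -55.78575461]bash: xxd: command not found
```

{"fn": "arm_command", "kwargs": {
  "commands": [0, -0.001, -0.01, 0, 0.001, -0.001, -0.01, 0, 0.002, -0.001, -0.009, 0, 0.003, -0.001, -0.009, 0, 0.004, -0.001, -0.009, 0]
}}

```text
clock: 9.55
position: [487.7, 378.0, 66.5]
ee_rot: [0.868, -0.496, 0.01, -0.03]
contact_force: [1.9, -1.4, -6.9]
gripper_width: 53.1
```

```bash
python3 arc.py l  0.53 0.65 0.77 0.89 1.01; python3 - <<'E'
from h import *
im=arm.get_image('scene')[:,:,::-1];cv2.imwrite('pics/s8.png',cv2.resize(np.clip(im[140:300,190:350]*1.6,0,255).astype('uint8'),None,fx=3.7,fy=3.7,interpolation=cv2.INTER_CUBIC))
E
```

```text
t 9.55 tcp [-150.6   65.1   66.5] bar [-151.    61.6  122.2] e 0.562 rad 79.2 F [ 1.9 -1.4 -6.9] w 53.1 tilt [ 0.047  0.042 -0.998]
[-0.002, -0.0, 0.002, 0, 0.005, -0.0, -0.008, 0, 0.006, -0.0, -0.007, 0, 0.007, -0.0, -0.007, 0, 0.008, -0.0, -0.006, 0]
```

View pics/s8.png

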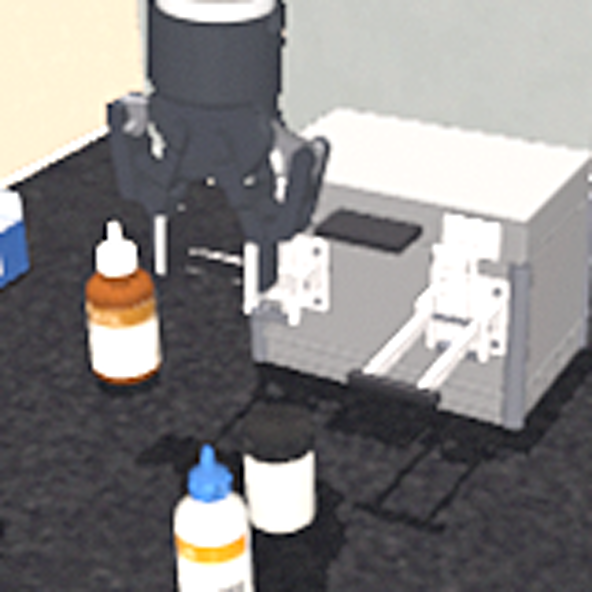

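{"fn": "arm_command", "kwargs": {
  "commands": [0.003, 0, -0.006, 0, 0.005, 0, -0.008, 0, 0.006, 0, -0.007, 0, 0.007, 0, -0.007, 0, 0.008, 0, -0.006, 0]
}}

```text
clock: 10.1
position: [503.5, 349.8, 101.5]
ee_rot: [0.867, -0.497, 0.01, -0.031]
contact_force: [6.6, 1.2, -14.4]
gripper_width: 52.8
```

```bash
python3 arc.py l  1.1 1.15
```

```text
t 10.1 tcp [-118.4   64.5  101.5] bar [-118.7   60.9  157.2] e 1.148 rad 84.6 F [  6.6   1.2 -14.4] w 52.8 tilt [ 0.049  0.044 -0.998]
[-0.002, -0.001, 0.006, 0, 0.004, -0.0, -0.002, 0]
```

{"fn": "arm_command", "kwargs": {
  "commands": [0, 0, 0.004, 0, 0, 0, 0, 0, 0, 0, 0, 0, 0, 0, 0, 0, 0, 0, 0, 0]
}}

```text
clock: 10.6
position: [503.4, 350.2, 101.1]
ee_rot: [0.869, -0.493, 0.011, -0.031]
contact_force: [3.0, 0.0, -4.9]
gripper_width: 52.6
```

```bash
python3 arc.py l  1.1 1.15; python3 - <<'E'
from h import *
a=arm.get_image('wrist')[:,:,::-1];cv2.imwrite('pics/w9.png',np.clip(a*1.6,0,255).astype('uint8'))
im=arm.get_image('scene')[:,:,::-1];cv2.imwrite('pics/s9.png',cv2.resize(np.clip(im[140:300,190:350]*1.6,0,255).astype('uint8'),None,fx=3.7,fy=3.7,interpolation=cv2.INTER_CUBIC))
E
```

```text
t 10.6 tcp [-118.7   64.6  101.1] bar [-119.    60.9  156.7] e 1.143 rad 84.4 F [ 3.   0.  -4.9] w 52.6 tilt [ 0.05   0.044 -0.998]
[-0.001, -0.001, 0.006, 0, 0.004, -0.0, -0.002, 0]
```

View pics/w9.png

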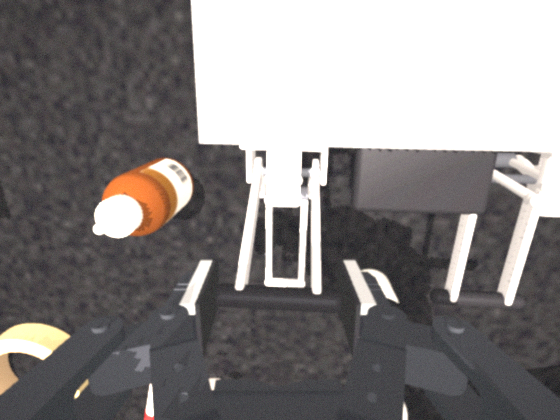

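View pics/s9.png

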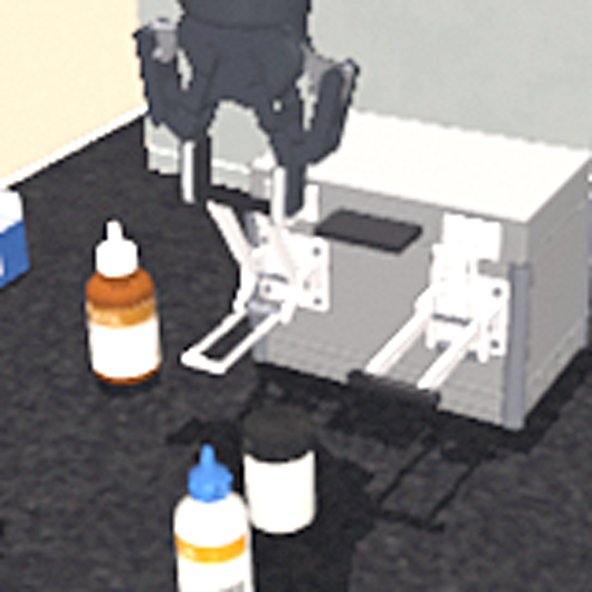

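```bash
python3 - <<'E'
s=open('plan.py').read()
s=s.replace("rows=[];ctx","off=r@np.load('off_l.npy');print('grasp case',(np.linalg.inv(T)@np.r_[p+off,1])[:3].round(1));rows=[];ctx")
s=s.replace("f=a[0]=='c';v=[float(q) for q in a.lstrip('c')","f=a[0] in 'bc';v=[float(q) for q in a.lstrip('bc')")
s=s.replace("    ty=v[3]","    if a[0]=='b': tgt=tgt-off\n    ty=v[3]")
open('plan.py','w').write(s)
E
python3 plan.py 30 30 b-119,61,200 b-164,-62,200,210.3
```

```text
t 10.7 pos [503.4 350.2 101.1] case [-118.6   64.7  101.1] yaw -149.2 rel -179.5 j [ 0.88  0.41 -0.21  0.01 -0.88 -0.35] F [ 3.1  0.4 -4.2] w 52.8
tilt z [ 0.05   0.044 -0.998]
grasp case [-119.    61.   156.8]
[-0.0, -0.001, -0.022, -0.0, -0.0, -0.001, -0.022, -0.0, -0.009, 0.024, -0.001, 0.5, -0.009, 0.025, -0.001, -0.0, -0.009, 0.025, -0.001, -0.0]
[-0.009, 0.025, -0.001, -0.0, -0.009, 0.025, -0.001, -0.0, 0.0, 0.0, 0.0, 0.0, 0.0, 0.0, 0.0, 0.0, 0.0, 0.0, 0.0, 0.0]
```

{"fn": "arm_command", "kwargs": {
  "commands": [0, 0, 0, 0, 0, 0, 0, 0, 0, 0, 0, 0, 0, 0, 0, 0, 0, 0, 0, 0],
  "jaw": 0.8
}}

```text
clock: 11.2
position: [504.1, 351.5, 104.8]
ee_rot: [0.868, -0.495, 0.011, -0.034]
contact_force: [0.1, 0.1, 0.2]
gripper_width: 68.3
```

```bash
python3 plan.py 30 30 b-119,61,195 b-164,-62,195,210.3
```

```text
t 11.2 pos [504.1 351.5 104.8] case [-119.5   65.9  104.8] yaw -149.4 rel -179.6 j [ 0.88  0.41 -0.21  0.01 -0.89 -0.35] F [0.1 0.1 0.2] w 68.3
tilt z [ 0.053  0.048 -0.997]
grasp case [-119.8   62.   160.5]
[0.0, -0.001, -0.017, -0.0, 0.0, -0.001, -0.017, -0.0, -0.009, 0.024, -0.002, 0.3, -0.009, 0.025, -0.002, -0.0, -0.009, 0.025, -0.002, -0.0]
[-0.009, 0.025, -0.002, -0.0, -0.009, 0.025, -0.002, -0.0, 0.0, 0.0, 0.0, 0.0, 0.0, 0.0, 0.0, 0.0, 0.0, 0.0, 0.0, 0.0]
```

{"fn": "arm_command", "kwargs": {
  "commands": [0, -0.001, -0.02, 0, 0, -0.001, -0.02, 0, -0.005, 0.005, -0.01, 0.3, -0.009, 0.025, -0.002, 0, -0.009, 0.025, -0.002, 0]
}}

```text
clock: 11.7
position: [443.6, 342.4, 156.6]
ee_rot: [0.866, -0.499, 0.011, -0.034]
contact_force: [-1.4, -0.3, 0.2]
gripper_width: 68.4
```

```bash
python3 plan.py 28 30 b-164,-62,185,210.3
```

```text
t 11.7 pos [443.6 342.4 156.6] case [-142.2    9.1  156.6] yaw -149.9 rel -180.2 j [ 0.96  0.27 -0.27  0.02 -0.96 -0.44] F [-1.4 -0.3  0.2] w 68.4
tilt z [ 0.052  0.048 -0.997]
grasp case [-142.4    5.1  212.3]
[-0.007, 0.023, 0.008, -0.2, -0.007, 0.023, 0.008, -0.0, -0.007, 0.023, 0.008, -0.0, 0.0, 0.0, 0.0, 0.0, 0.0, 0.0, 0.0, 0.0]
```

{"fn": "arm_command", "kwargs": {
  "commands": [-0.007, 0.023, 0.012, -0.2, -0.007, 0.023, 0.012, 0, -0.005, 0.016, 0.012, 0, 0, 0.002, 0.012, 0, 0, 0, 0.012, 0]
}}

```text
clock: 12.2
position: [375.1, 328.9, 93.4]
ee_rot: [0.867, -0.497, 0.01, -0.037]
contact_force: [0.1, -0.1, 1.2]
gripper_width: 68.3
```

```bash
python3 plan.py 15 30 b-164,-62,115,210.3
```

```text
t 12.2 pos [375.1 328.9  93.4] case [-165.   -56.9   93.4] yaw -149.7 rel -180.0 j [ 1.06  0.24 -0.51  0.03 -0.75 -0.55] F [ 0.1 -0.1  1.2] w 68.3
tilt z [ 0.055  0.054 -0.997]
grasp case [-165.   -61.1  149.1]
[0.001, 0.001, 0.011, 0.0, 0.001, 0.001, 0.011, -0.0, 0.001, 0.001, 0.011, -0.0, 0.0, 0.0, 0.0, 0.0, 0.0, 0.0, 0.0, 0.0]
```

{"fn": "arm_command", "kwargs": {
  "commands": [0, 0.001, 0.01, 0, 0, 0.001, 0.01, 0, 0, 0.001, 0.01, 0, 0, 0.001, 0.006, 0, 0, 0, 0, 0]
}}

```text
clock: 12.7
position: [371.9, 327.9, 53.5]
ee_rot: [0.867, -0.497, 0.01, -0.036]
contact_force: [0.7, 0.9, -0.4]
gripper_width: 68.3
```

```bash
python3 plan.py 15 30 b-164,-62,76,210.3;  python3 - <<'E'
from h import *
a=arm.get_image('wrist')[:,:,::-1];cv2.imwrite('pics/w10.png',np.clip(a*1.6,0,255).astype('uint8'))
im=arm.get_image('scene')[:,:,::-1];cv2.imwrite('pics/s10.png',cv2.resize(np.clip(im[140:300,190:350]*1.6,0,255).astype('uint8'),None,fx=3.7,fy=3.7,interpolation=cv2.INTER_CUBIC))
E
```

```text
t 12.7 pos [371.9 327.9  53.5] case [-165.8  -60.1   53.5] yaw -149.7 rel -180.0 j [ 1.07  0.29 -0.56  0.04 -0.65 -0.56] F [ 0.7  0.9 -0.4] w 68.3
tilt z [ 0.053  0.052 -0.997]
grasp case [-165.8  -64.2  109.1]
[0.001, 0.0, 0.011, 0.0, 0.001, 0.0, 0.011, -0.0, 0.001, 0.0, 0.011, -0.0, 0.0, 0.0, 0.0, 0.0, 0.0, 0.0, 0.0, 0.0]
```

View pics/w10.png

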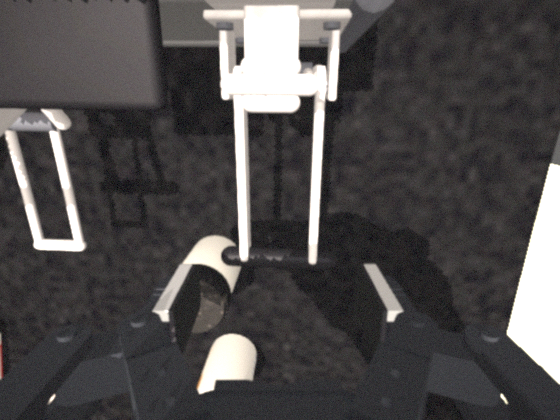

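View pics/s10.png

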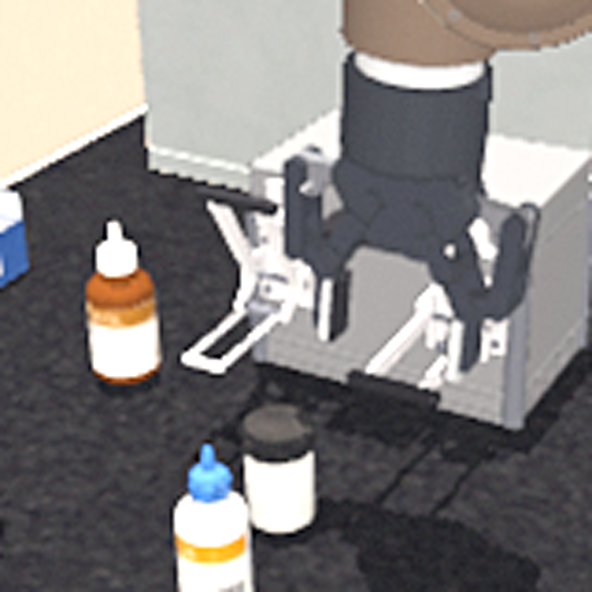

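{"fn": "arm_command", "kwargs": {
  "commands": [0.001, 0, 0.01, 0, 0, 0, 0.01, 0, 0, 0, 0.008, 0, 0, 0, 0.001, 0, 0, 0, 0, 0]
}}

```text
clock: 13.3
position: [375.4, 330.0, 23.6]
ee_rot: [0.867, -0.497, 0.01, -0.038]
contact_force: [-0.7, 0.0, -0.2]
gripper_width: 68.6
```

```bash
python3 plan.py 15 30 b-164,-62,76,210.3;  python3 - <<'E'
from h import *
a=arm.get_image('wrist')[:,:,::-1];cv2.imwrite('pics/w11.png',cv2.resize(np.clip(a[180:420,80:480]*2.2,0,255).astype('uint8'),None,fx=2,fy=2,interpolation=cv2.INTER_CUBIC))
E
```

```text
t 13.3 pos [375.4 330.   23.6] case [-165.8  -56.1   23.6] yaw -149.7 rel -180.0 j [ 1.06  0.34 -0.59  0.04 -0.56 -0.56] F [-0.7  0.  -0.2] w 68.6
tilt z [ 0.055  0.055 -0.997]
grasp case [-165.8  -60.3   79.2]
[0.002, 0.002, 0.003, -0.0, 0.0, 0.0, 0.0, 0.0, 0.0, 0.0, 0.0, 0.0, 0.0, 0.0, 0.0, 0.0, 0.0, 0.0, 0.0, 0.0]
```

View pics/w11.png

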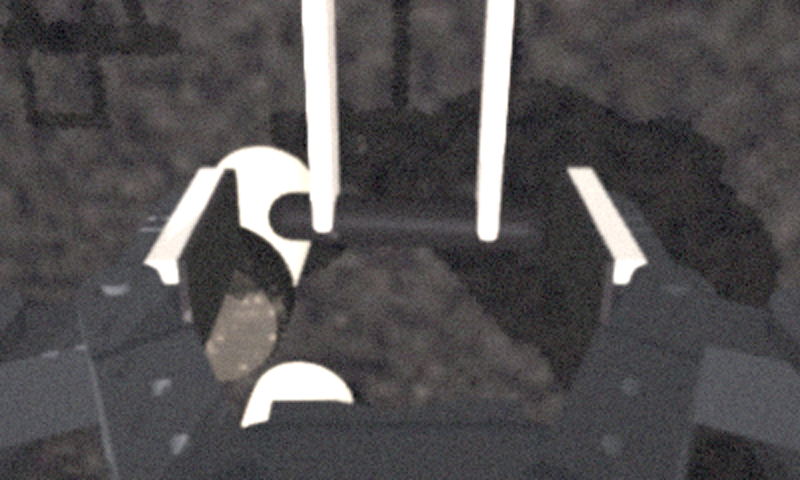

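Bar is centred to ~1 mm between the fingers (arms at x≈322 and 488, jaws at 230 and 578). Lower slightly and close.

{"fn": "arm_command", "kwargs": {
  "commands": [0.001, 0.001, 0.004, 0, 0, 0, 0, 0, 0, 0, 0, 0, 0, 0, 0, 0, 0, 0, 0, 0],
  "jaw": 0.5
}}

```text
clock: 13.85
position: [374.5, 328.3, 20.9]
ee_rot: [0.868, -0.495, 0.01, -0.038]
contact_force: [-0.9, -1.3, 0.4]
gripper_width: 53.5
```

```bash
rm -f off_r.npy; python3 arc.py r 0.07 0.19 0.31 0.43 0.55; python3 plan.py 15 5 b-164,-62,76
```

```text
t 13.85 tcp [-164.8  -57.7   20.9] bar [-163.9  -62.    76. ] e -0.05 rad 80.0 F [-0.9 -1.3  0.4] w 53.5 tilt [ 0.056  0.056 -0.997]
[-0.0, -0.001, -0.01, 0, 0.001, -0.001, -0.01, 0, 0.002, -0.001, -0.009, 0, 0.003, -0.001, -0.009, 0, 0.004, -0.001, -0.009, 0]
t 13.85 pos [374.5 328.3  20.9] case [-164.8  -57.7   20.9] yaw -149.5 rel -179.8 j [ 1.06  0.34 -0.6   0.04 -0.55 -0.56] F [-0.9 -1.3  0.4] w 53.5
tilt z [ 0.056  0.056 -0.997]
grasp case [-164.7  -62.    76.5]
[0.001, 0.0, 0.001, -0.0, 0.0, 0.0, 0.0, 0.0, 0.0, 0.0, 0.0, 0.0, 0.0, 0.0, 0.0, 0.0, 0.0, 0.0, 0.0, 0.0]
```

{"fn": "arm_command", "kwargs": {
  "commands": [0, -0.001, -0.01, 0, 0.001, -0.001, -0.01, 0, 0.002, -0.001, -0.009, 0, 0.003, -0.001, -0.009, 0, 0.004, -0.001, -0.009, 0]
}}

```text
clock: 14.35
position: [380.5, 316.1, 68.7]
ee_rot: [0.867, -0.497, 0.01, -0.034]
contact_force: [6.2, -3.1, -9.2]
gripper_width: 53.2
```

```bash
python3 arc.py r  0.6 0.7 0.8 0.9 1.0
```

```text
t 14.35 tcp [-151.3  -58.7   68.7] bar [-150.6  -62.6  123.9] e 0.582 rad 79.7 F [ 6.2 -3.1 -9.2] w 53.2 tilt [ 0.051  0.05  -0.997]
[0.001, -0.001, -0.001, 0, 0.005, -0.0, -0.006, 0, 0.005, -0.0, -0.006, 0, 0.006, -0.0, -0.005, 0, 0.006, -0.0, -0.005, 0]
```

{"fn": "arm_command", "kwargs": {
  "commands": [0.004, 0, -0.006, 0, 0.006, 0, -0.007, 0, 0.007, 0, -0.006, 0, 0.007, 0, -0.006, 0, 0.007, 0, -0.004, 0]
}}

```text
clock: 14.85
position: [398.4, 285.1, 99.4]
ee_rot: [0.868, -0.495, 0.012, -0.035]
contact_force: [-0.2, -0.7, 0.1]
gripper_width: 42.9
```

```bash
python3 arc.py r  1.1 1.15; python3 - <<'E'
from h import *
im=arm.get_image('scene')[:,:,::-1];cv2.imwrite('pics/s12.png',cv2.resize(np.clip(im[140:300,190:350]*1.6,0,255).astype('uint8'),None,fx=3.7,fy=3.7,interpolation=cv2.INTER_CUBIC))
E
```

```text
t 14.85 tcp [-115.5  -58.9   99.4] bar [-114.9  -63.   154.6] e 1.178 rad 80.7 F [-0.2 -0.7  0.1] w 42.9 tilt [ 0.055  0.049 -0.997]
[-0.005, -0.001, 0.003, 0, 0.004, -0.0, -0.002, 0]
```

View pics/s12.png

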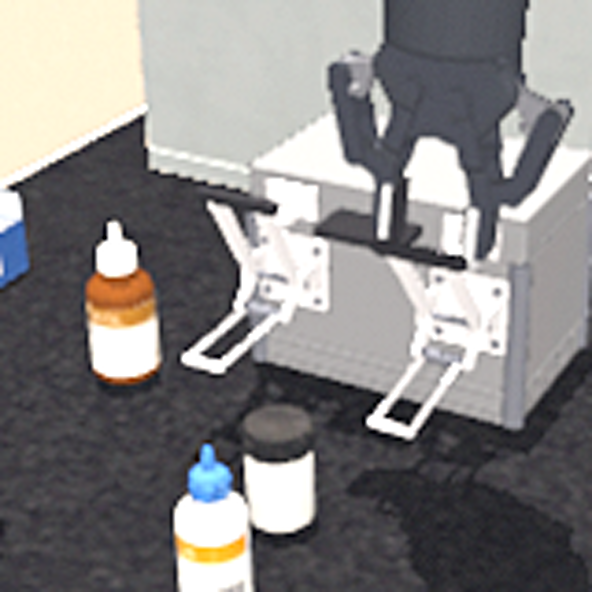

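```bash
python3 - <<'E'
from h import *
T=case_T(*np.load('case.npy'));ci=arm.camera_info('scene')
for y in(62,-62):
  for e in(.9,1.0,1.1,1.2,1.3): print(y,e,[proj(ci,(T@np.r_[-84-80*np.cos(e),y+s*29,80+80*np.sin(e),1])[:3]).round(1).tolist() for s in(1,0,-1)])
im=arm.get_image('top');cv2.imwrite('pics/t12.png',cv2.resize(np.clip(im[120:280,230:430,::-1]*1.5,0,255).astype('uint8'),None,fx=3.7,fy=3.7,interpolation=cv2.INTER_CUBIC))
for cam in('scene','top'):
  W=arm.camera_info(cam)['world_from_camera']
  for n in('grip_left','grip_right','hook_left','hook_right'):
    for d in arm.place_of(cam,n)[:1]: print(cam,n,round(d['confidence'],2),(np.linalg.inv(T)@W@np.r_[d['centre'],1])[:3].round(1))
E
```

```text
62 0.9 [[240.4, 195.2], [251.5, 197.6], [262.9, 200.0]]
62 1.0 [[241.9, 192.2], [253.0, 194.5], [264.4, 196.9]]
62 1.1 [[243.5, 189.4], [254.5, 191.7], [266.0, 194.1]]
62 1.2 [[245.2, 186.9], [256.2, 189.1], [267.6, 191.5]]
62 1.3 [[247.0, 184.7], [258.0, 186.9], [269.3, 189.2]]
-62 0.9 [[290.4, 206.0], [303.1, 208.7], [316.2, 211.6]]
-62 1.0 [[291.8, 202.7], [304.5, 205.4], [317.6, 208.2]]
-62 1.1 [[293.3, 199.7], [306.0, 202.4], [319.0, 205.1]]
-62 1.2 [[294.9, 197.0], [307.5, 199.6], [320.5, 202.2]]
-62 1.3 [[296.5, 194.6], [309.0, 197.1], [322.0, 199.7]]
scene grip_left 0.7 [-126.7   60.4  146.8]
scene grip_right 0.9 [-131.4  -62.7  140.8]
scene hook_left 0.55 [-167.2   62.7   55.9]
scene hook_right 0.69 [-161.3  -60.6   43.4]
top grip_left 0.8 [-129.    61.6  145.1]
top hook_left 0.77 [-168.2   62.6   62. ]
```

View pics/t12.png

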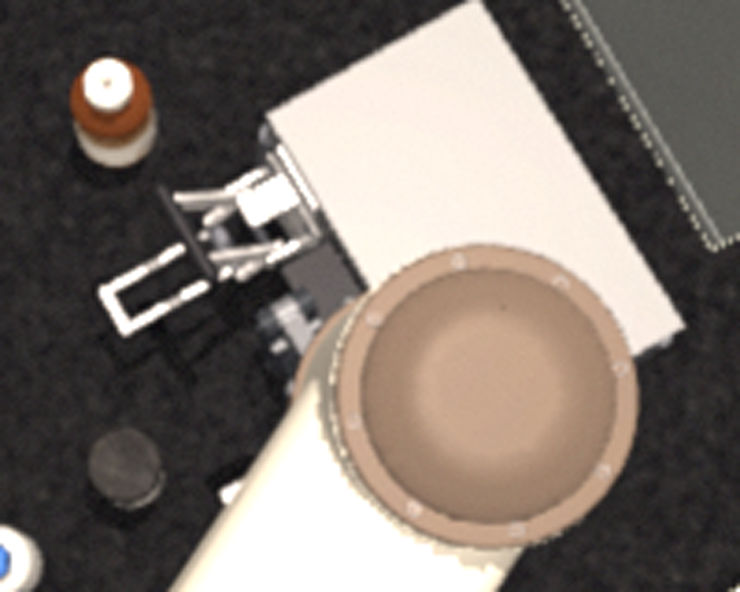

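```bash
python3 plan.py 25 30 b-118,-63,180 b-165,-62,180,210.3 b-165,-62,135
```

```text
t 15.35 pos [397.3 286.4  99.1] case [-117.2  -59.1   99.1] yaw -149.4 rel -179.7 j [ 0.97  0.22 -0.52  0.02 -0.76 -0.45] F [0.7 0.1 0.1] w 42.8
tilt z [ 0.055  0.051 -0.997]
grasp case [-117.4  -63.3  154.8]
[-0.001, -0.001, -0.013, -0.0, -0.001, -0.001, -0.013, -0.0, -0.023, -0.001, 0.0, 0.3, -0.023, -0.001, 0.0, -0.0, 0.0, 0.002, 0.022, -0.0]
[0.0, 0.002, 0.022, -0.0, 0.0, 0.0, 0.0, 0.0, 0.0, 0.0, 0.0, 0.0, 0.0, 0.0, 0.0, 0.0, 0.0, 0.0, 0.0, 0.0]
```

{"fn": "arm_command", "kwargs": {
  "commands": [0, -0.001, -0.015, 0, 0, -0.001, -0.015, 0, -0.023, 0, 0, 0.3, -0.023, 0, 0, 0, -0.003, 0, 0.005, 0],
  "jaw": 0.0
}}

```text
clock: 15.85
position: [371.1, 330.5, 125.9]
ee_rot: [0.867, -0.497, 0.01, -0.036]
contact_force: [-0.6, 0.2, -0.0]
gripper_width: -0.3
```

```bash
python3 plan.py 12 30 b-165,-62,133,210.3
```

```text
t 15.85 pos [371.1 330.5 125.9] case [-168.4  -59.5  125.9] yaw -149.7 rel -180.0 j [ 1.07  0.19 -0.47  0.03 -0.84 -0.56] F [-0.6  0.2 -0. ] w -0.3
tilt z [ 0.053  0.051 -0.997]
grasp case [-168.5  -63.6  181.5]
[0.001, 0.0, 0.01, -0.0, 0.001, 0.0, 0.01, -0.0, 0.001, 0.0, 0.01, -0.0, 0.001, 0.0, 0.01, -0.0, 0.001, 0.0, 0.01, -0.0]
```

{"fn": "arm_command", "kwargs": {
  "commands": [0, 0, 0.01, 0, 0.001, 0, 0.01, 0, 0.001, 0, 0.01, 0, 0.001, 0, 0.008, 0, 0, 0, 0.002, 0]
}}

```text
clock: 16.35
position: [373.8, 327.1, 80.1]
ee_rot: [0.867, -0.498, 0.01, -0.032]
contact_force: [0.2, 0.2, 0.4]
gripper_width: 0.1
```

```bash
python3 plan.py 8 30 b-135,-62,138,210.3; python3 - <<'E'
from h import *
a=arm.get_image('wrist')[:,:,::-1];cv2.imwrite('pics/w13.png',np.clip(a*1.6,0,255).astype('uint8'))
E
```

```text
t 16.35 pos [373.8 327.1  80.1] case [-164.1  -58.9   80.1] yaw -149.8 rel -180.1 j [ 1.06  0.26 -0.52  0.03 -0.73 -0.56] F [0.2 0.2 0.4] w 0.1
tilt z [ 0.049  0.046 -0.998]
grasp case [-164.4  -62.7  135.7]
[0.007, -0.0, -0.001, -0.1, 0.007, -0.0, -0.001, -0.0, 0.007, -0.0, -0.001, -0.0, 0.007, -0.0, -0.001, -0.0, 0.0, 0.0, 0.0, 0.0]
```

View pics/w13.png

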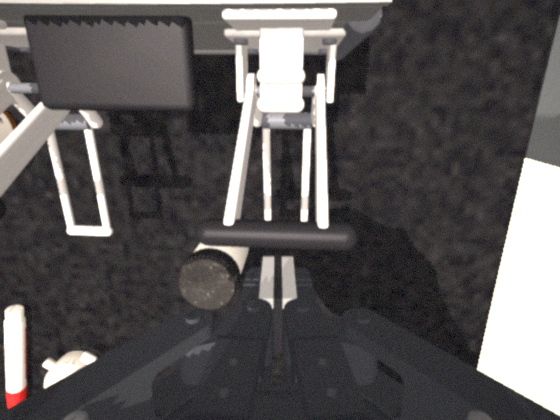

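{"fn": "arm_command", "kwargs": {
  "commands": [0.008, 0, 0, 0, 0.008, 0, 0, 0, 0.007, 0, -0.001, 0, 0.006, 0, -0.001, 0, 0, 0, 0, 0]
}}

```text
clock: 16.9
position: [391.1, 302.7, 84.1]
ee_rot: [0.867, -0.498, 0.01, -0.036]
contact_force: [-0.0, 0.8, -1.5]
gripper_width: -0.1
```

```bash
python3 plan.py 8 30 b-135,-62,138,210.3; python3 - <<'E'
from h import *
im=arm.get_image('scene')[:,:,::-1];cv2.imwrite('pics/s14.png',cv2.resize(np.clip(im[140:300,190:350]*1.6,0,255).astype('uint8'),None,fx=3.7,fy=3.7,interpolation=cv2.INTER_CUBIC))
a=arm.get_image('wrist')[:,:,::-1];cv2.imwrite('pics/w14.png',np.clip(a*1.6,0,255).astype('uint8'))
T=case_T(*np.load('case.npy'))
for cam in('scene','wrist'):
  W=arm.camera_info(cam)['world_from_camera']
  for n in('grip_left','grip_right'):
    for d in arm.place_of(cam,n)[:1]:
      q=(np.linalg.inv(T)@W@np.r_[d['centre'],1])[:3]; print(cam,n,round(d['confidence'],2),q.round(1),np.arctan2(q[2]-80,-84-q[0]).round(3))
E
```

```text
t 16.9 pos [391.1 302.7  84.1] case [-134.3  -56.3   84.1] yaw -149.8 rel -180.1 j [ 1.    0.24 -0.53  0.02 -0.73 -0.49] F [-0.   0.8 -1.5] w -0.1
tilt z [ 0.053  0.053 -0.997]
grasp case [-134.3  -60.4  139.8]
[-0.001, 0.002, 0.002, -0.1, 0.0, 0.0, 0.0, 0.0, 0.0, 0.0, 0.0, 0.0, 0.0, 0.0, 0.0, 0.0, 0.0, 0.0, 0.0, 0.0]
scene grip_left 0.83 [-129.4   57.9  145.6] 0.965
scene grip_right 0.66 [ 57.8  -1.7 110.1] 2.932
wrist grip_left 0.56 [-84.5  59.5  78.7] -1.204
wrist grip_right 0.62 [-119.   -60.4  153.5] 1.127
```

View pics/w14.png

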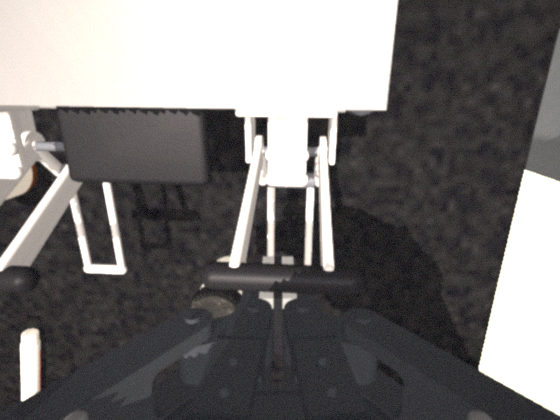

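View pics/s14.png

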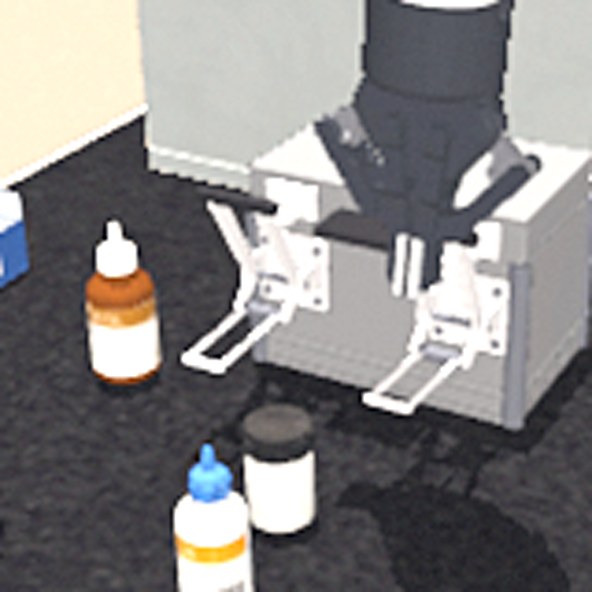

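```bash
python3 plan.py 25 30 b-168,-58,140 b-168,62,140,210.3 b-134,62,140
```

```text
t 17.2 pos [390.5 302.9  83.4] case [-134.8  -56.7   83.4] yaw -149.7 rel -180.0 j [ 1.    0.24 -0.53  0.02 -0.73 -0.49] F [-0.1 -0.5 -0.2] w -0.4
tilt z [ 0.052  0.052 -0.997]
grasp case [-134.9  -60.8  139.1]
[-0.017, -0.001, -0.0, -0.0, -0.017, -0.001, -0.0, -0.0, 0.0, -0.024, 0.002, -0.0, 0.0, -0.024, 0.002, -0.0, 0.0, -0.024, 0.002, -0.0]
[0.0, -0.024, 0.002, -0.0, 0.0, -0.024, 0.002, -0.0, 0.017, 0.0, -0.0, -0.0, 0.017, 0.0, -0.0, -0.0, 0.0, 0.0, 0.0, 0.0]
```

{"fn": "arm_command", "kwargs": {
  "commands": [-0.017, 0, 0, 0, -0.017, 0, 0, 0, 0, -0.024, 0.001, 0, 0, -0.024, 0.001, 0, 0, -0.024, 0.001, 0]
}}

```text
clock: 17.7
position: [433.2, 367.9, 84.9]
ee_rot: [0.868, -0.496, 0.01, -0.032]
contact_force: [0.9, 0.3, -0.2]
gripper_width: -0.1
```

{"fn": "arm_command", "kwargs": {
  "commands": [0, -0.02, 0.001, 0, 0, -0.014, 0.001, 0, 0, -0.006, 0, 0, 0, 0, 0, 0, 0, 0, 0, 0]
}}

```text
clock: 18.2
position: [469.7, 389.3, 83.1]
ee_rot: [0.868, -0.496, 0.01, -0.03]
contact_force: [-0.1, 0.2, -0.3]
gripper_width: -0.0
```

```bash
python3 plan.py 8 30 b-134,62,140,210.3
```

```text
t 18.2 pos [469.7 389.3  83.1] case [-169.4   55.3   83.1] yaw -149.5 rel -179.8 j [ 0.97  0.43 -0.24  0.02 -0.84 -0.45] F [-0.1  0.2 -0.3] w -0.0
tilt z [ 0.047  0.043 -0.998]
grasp case [-169.8   51.8  138.8]
[0.007, -0.002, -0.0, 0.2, 0.007, -0.002, -0.0, -0.0, 0.007, -0.002, -0.0, -0.0, 0.007, -0.002, -0.0, -0.0, 0.007, -0.002, -0.0, -0.0]
```

{"fn": "arm_command", "kwargs": {
  "commands": [0.008, -0.004, 0, 0, 0.008, -0.003, 0, 0, 0.008, -0.002, 0, 0, 0.007, 0, -0.001, 0, 0.004, 0, 0, 0]
}}

```text
clock: 18.7
position: [495.8, 362.0, 85.6]
ee_rot: [0.868, -0.495, 0.01, -0.031]
contact_force: [-3.0, 3.2, 2.7]
gripper_width: 0.2
```

```bash
python3 plan.py 8 30 b-134,62,140,210.3
```

```text
t 18.7 pos [495.8 362.   85.6] case [-132.7   64.    85.6] yaw -149.4 rel -179.7 j [ 0.9   0.43 -0.23  0.01 -0.85 -0.37] F [-3.   3.2  2.7] w 0.2
tilt z [ 0.048  0.045 -0.998]
grasp case [-133.    60.4  141.3]
[-0.001, -0.002, 0.001, 0.3, 0.0, 0.0, 0.0, 0.0, 0.0, 0.0, 0.0, 0.0, 0.0, 0.0, 0.0, 0.0, 0.0, 0.0, 0.0, 0.0]
```

Good. Back off, check both levers.

{"fn": "arm_command", "kwargs": {
  "commands": [-0.015, 0, 0, 0, -0.017, 0, -0.01, 0, 0, 0.01, -0.03, 0, 0, 0.02, -0.03, 0, 0, 0.02, -0.01, 0],
  "jaw": 0.9
}}

```text
clock: 19.2
position: [430.0, 363.4, 164.4]
ee_rot: [0.868, -0.495, 0.01, -0.029]
contact_force: [0.6, 0.0, 0.2]
gripper_width: 72.4
```

```bash
python3 plan.py 8 10 b-76,0,220,210.3; python3 - <<'E'
from h import *
im=arm.get_image('scene')[:,:,::-1];cv2.imwrite('pics/s15.png',cv2.resize(np.clip(im[140:300,190:350]*1.6,0,255).astype('uint8'),None,fx=3.7,fy=3.7,interpolation=cv2.INTER_CUBIC))
a=arm.get_image('wrist')[:,:,::-1];cv2.imwrite('pics/w15.png',np.clip(a*1.6,0,255).astype('uint8'))
T=case_T(*np.load('case.npy'))
for cam in('scene','wrist'):
  W=arm.camera_info(cam)['world_from_camera']
  for n in('grip_left','grip_right','lid_lip'):
    for d in arm.place_of(cam,n)[:1]:
      q=(np.linalg.inv(T)@W@np.r_[d['centre'],1])[:3]; print(cam,n,round(d['confidence'],2),q.round(1),np.arctan2(q[2]-80,-84-q[0]).round(3))
E
```

```text
t 19.2 pos [430.  363.4 164.4] case [-167.1    7.9  164.4] yaw -149.4 rel -179.7 j [ 1.    0.27 -0.25  0.02 -0.99 -0.48] F [0.6 0.  0.2] w 72.4
tilt z [ 0.046  0.04  -0.998]
grasp case [-167.6    4.5  220.1]
[0.008, 0.0, -0.0, 0.3, 0.008, 0.0, -0.0, -0.0, 0.008, 0.0, -0.0, -0.0, 0.008, 0.0, -0.0, -0.0, 0.008, 0.0, -0.0, -0.0]
[0.008, 0.0, -0.0, -0.0, 0.008, 0.0, -0.0, -0.0, 0.008, 0.0, -0.0, -0.0, 0.008, 0.0, -0.0, -0.0, 0.008, 0.0, -0.0, -0.0]
scene grip_left 0.84 [-118.4   59.7  149. ] 1.109
scene grip_right 0.74 [-115.6  -62.1  150.8] 1.151
scene lid_lip 0.83 [-91.8   4.9 117.3] 1.365
wrist grip_left 0.76 [-118.9   67.4  150. ] 1.108
wrist grip_right 0.84 [-117.8  -57.9  147.1] 1.105
wrist lid_lip 0.7 [-90.9   1.6 113.2] 1.365
```

View pics/w15.png

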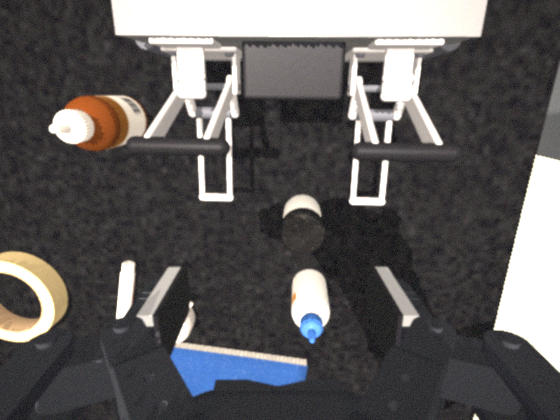

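View pics/s15.png

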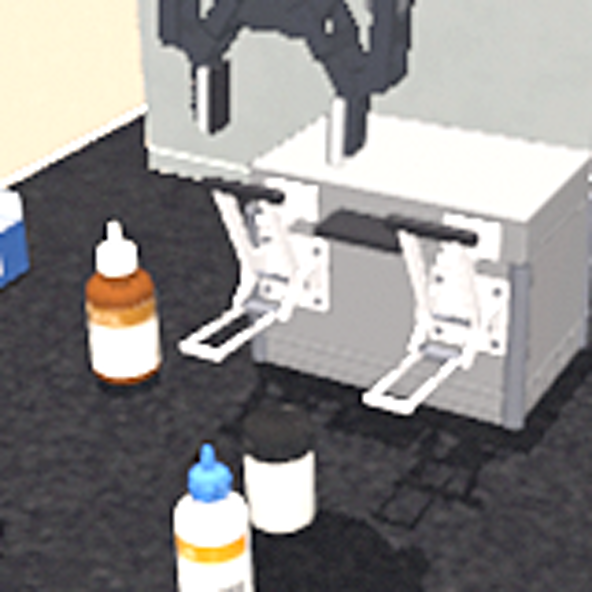

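{"fn": "arm_command", "kwargs": {
  "commands": [0.02, 0.001, 0, 0.3, 0.02, 0.001, 0, 0, 0.02, 0.001, 0, 0, 0.016, 0, 0.005, 0, 0.006, 0, 0.01, 0],
  "jaw": 0.8
}}

```text
clock: 20.1
position: [472.6, 288.8, 140.6]
ee_rot: [0.867, -0.498, 0.009, -0.023]
contact_force: [0.3, -0.8, -0.4]
gripper_width: 68.1
```

```bash
python3 plan.py 12 10 b-77,0,145,210.3
```

```text
t 20.1 pos [472.6 288.8 140.6] case [-81.2   7.1 140.6] yaw -149.8 rel -180.1 j [ 0.85  0.28 -0.29  0.01 -0.95 -0.33] F [ 0.3 -0.8 -0.4] w 68.1
tilt z [ 0.039  0.031 -0.999]
grasp case [-81.9   4.2 196.3]
[0.001, 0.001, 0.01, -0.1, 0.001, 0.001, 0.01, -0.0, 0.001, 0.001, 0.01, -0.0, 0.001, 0.001, 0.01, -0.0, 0.001, 0.001, 0.01, -0.0]
```

{"fn": "arm_command", "kwargs": {
  "commands": [0.002, 0.002, 0.01, 0, 0.002, 0.002, 0.01, 0, 0.001, 0.001, 0.01, 0, 0, 0, 0.008, 0, 0, 0, 0.004, 0]
}}

```text
clock: 20.6
position: [471.1, 282.4, 91.2]
ee_rot: [0.866, -0.499, 0.008, -0.02]
contact_force: [0.2, -0.6, -0.1]
gripper_width: 68.2
```

```bash
python3 plan.py 12 10 b-77,0,122,210.3;  python3 - <<'E'
from h import *
a=arm.get_image('wrist')[:,:,::-1];cv2.imwrite('pics/w16.png',np.clip(a*1.6,0,255).astype('uint8'))
im=arm.get_image('scene')[:,:,::-1];cv2.imwrite('pics/s16.png',cv2.resize(np.clip(im[140:300,190:350]*1.6,0,255).astype('uint8'),None,fx=3.7,fy=3.7,interpolation=cv2.INTER_CUBIC))
E
```

```text
t 20.6 pos [471.1 282.4  91.2] case [-76.5   2.6  91.2] yaw -149.9 rel -180.1 j [ 0.84  0.33 -0.36  0.01 -0.83 -0.32] F [ 0.2 -0.6 -0.1] w 68.2
tilt z [ 0.035  0.026 -0.999]
grasp case [-7.73e+01  1.00e-01  1.47e+02]
[0.0, 0.0, 0.008, -0.2, 0.0, 0.0, 0.008, -0.0, 0.0, 0.0, 0.008, -0.0, 0.0, 0.0, 0.0, 0.0, 0.0, 0.0, 0.0, 0.0]
```

View pics/w16.png

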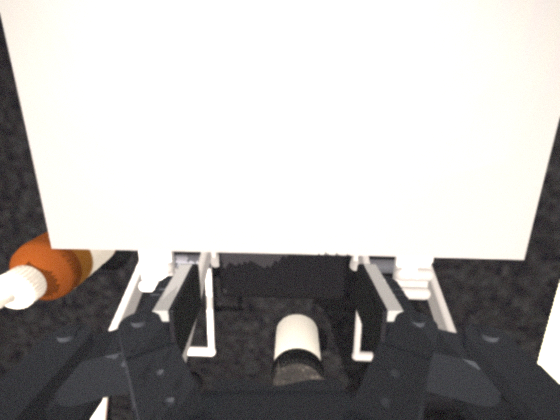

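View pics/s16.png

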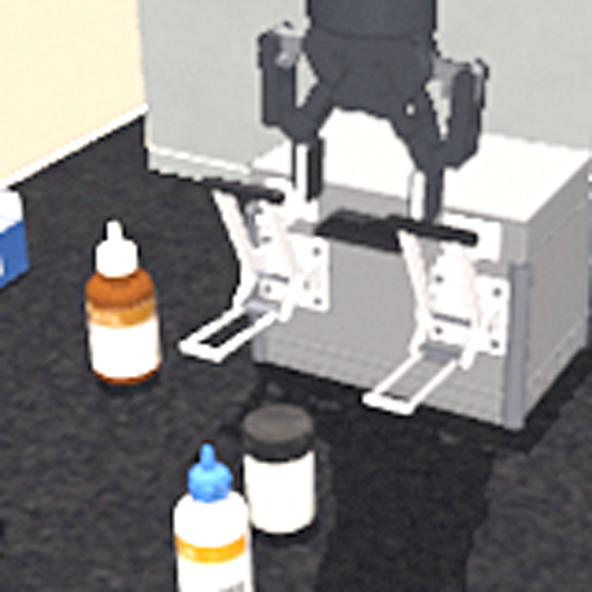

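{"fn": "arm_command", "kwargs": {
  "commands": [0, 0.001, 0.007, 0, 0, 0, 0.007, 0, 0, 0, 0.006, 0, 0, 0, 0.003, 0, 0, 0, 0, 0]
}}

```text
clock: 21.2
position: [471.7, 283.7, 67.8]
ee_rot: [0.867, -0.498, 0.009, -0.021]
contact_force: [-0.4, 0.5, -0.0]
gripper_width: 68.5
```

```bash
python3 plan.py 12 5 b-77,0,122,210.3;  python3 - <<'E'
from h import *
a=arm.get_image('wrist')[:,:,::-1];cv2.imwrite('pics/w17.png',cv2.resize(np.clip(a[180:420,80:480]*2.5,0,255).astype('uint8'),None,fx=2,fy=2,interpolation=cv2.INTER_CUBIC))
E
```

```text
t 21.2 pos [471.7 283.7  67.8] case [-77.3   3.8  67.8] yaw -149.8 rel -180.1 j [ 0.84  0.36 -0.39  0.01 -0.77 -0.32] F [-0.4  0.5 -0. ] w 68.5
tilt z [ 0.037  0.028 -0.999]
grasp case [-78.    1.1 123.5]
[0.001, 0.001, 0.001, -0.1, 0.0, 0.0, 0.0, 0.0, 0.0, 0.0, 0.0, 0.0, 0.0, 0.0, 0.0, 0.0, 0.0, 0.0, 0.0, 0.0]
```

View pics/w17.png

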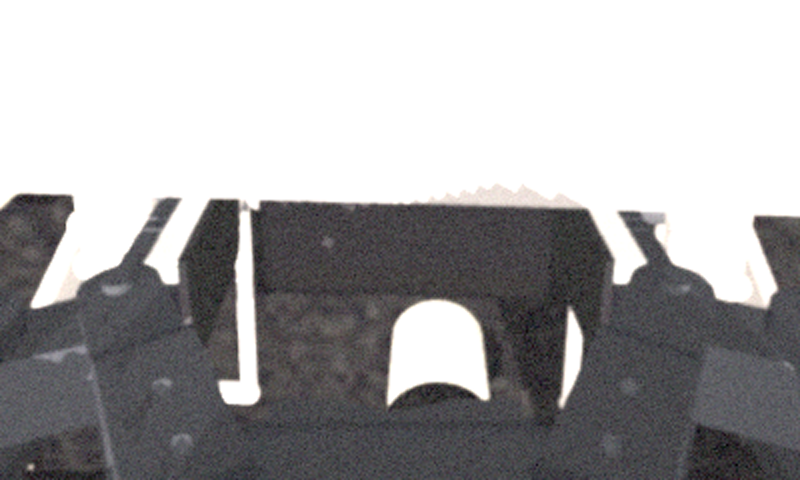

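{"fn": "arm_command", "kwargs": {
  "commands": [0.001, 0, 0.002, 0, 0, 0, 0, 0, 0, 0, 0, 0, 0, 0, 0, 0, 0, 0, 0, 0],
  "jaw": 0.5
}}

```text
clock: 21.75
position: [470.3, 281.8, 67.4]
ee_rot: [0.867, -0.498, 0.008, -0.02]
contact_force: [-0.9, 0.1, 0.1]
gripper_width: 58.5
```

```bash
cat > lid.py <<'E'
import sys,os
from h import *
cs=np.load('case.npy');T=case_T(*cs);Ti=np.linalg.inv(T)
st=arm.read_state();r=R.from_quat(st['ee_rot']).as_matrix();p=(Ti@np.r_[st['position'],1])[:3]
off=T[:3,:3].T@r@np.load('off_l.npy'); b=p+off
H=np.array([60,112]); 
if not os.path.exists('lid0.npy'): np.save('lid0.npy',b)
b0=np.load('lid0.npy');v0=np.array([H[0]-b0[0],b0[2]-H[1]]);rad=np.hypot(*v0);a0=np.arctan2(v0[1],v0[0])
pt=lambda th:np.array([H[0]-rad*np.cos(a0+th),b0[1],H[1]+rad*np.sin(a0+th)])
v=np.array([H[0]-b[0],b[2]-H[1]])
print('t',st['clock'],'grasp',b.round(1),'th',round(np.arctan2(v[1],v[0])-a0,3),'rad',np.hypot(*v).round(1),rad.round(1),'F',st['contact_force'].round(1),'w',round(st['gripper_width'],1),'tilt',r[:,2].round(3),'j',st['joints'].round(2))
rows=[]
for th in map(float,sys.argv[1:]):
    t=pt(th); dv=r.T@T[:3,:3]@(t-b); b=t; rows+=[float(x) for x in (dv/1000).round(3)]+[0]
print(rows)
E
rm -f lid0.npy; python3 lid.py 0.07 .14 .21 .28 .35
```

```text
t 21.75 grasp [-77.1  -0.9 123.1] th 0.0 rad 137.6 137.6 F [-0.9  0.1  0.1] w 58.5 tilt [ 0.034  0.027 -0.999] j [ 0.84  0.36 -0.39  0.01 -0.78 -0.32]
[0.001, -0.0, -0.01, 0, 0.002, -0.0, -0.009, 0, 0.002, -0.0, -0.009, 0, 0.003, -0.0, -0.009, 0, 0.004, -0.0, -0.009, 0]
```

{"fn": "arm_command", "kwargs": {
  "commands": [0.001, 0, -0.01, 0, 0.002, 0, -0.009, 0, 0.002, 0, -0.009, 0, 0.003, 0, -0.009, 0, 0.004, 0, -0.009, 0]
}}

```text
clock: 22.25
position: [476.9, 270.0, 112.9]
ee_rot: [0.865, -0.501, 0.008, -0.021]
contact_force: [6.9, 0.0, -10.2]
gripper_width: 58.0
```

```bash
python3 lid.py 0.42 .49 .56 .63 .7;  python3 - <<'E'
from h import *
im=arm.get_image('scene')[:,:,::-1];cv2.imwrite('pics/s18.png',cv2.resize(np.clip(im[100:300,190:390]*1.6,0,255).astype('uint8'),None,fx=3,fy=3,interpolation=cv2.INTER_CUBIC))
E
```

```text
t 22.25 grasp [-63.5  -1.2 168.6] th 0.349 rad 135.8 137.6 F [  6.9   0.  -10.2] w 58.0 tilt [ 0.035  0.03  -0.999] j [ 0.81  0.31 -0.34  0.01 -0.88 -0.3 ]
[0.003, -0.001, -0.009, 0, 0.005, -0.0, -0.008, 0, 0.005, -0.0, -0.008, 0, 0.006, -0.0, -0.008, 0, 0.006, -0.0, -0.007, 0]
```

View pics/s18.png

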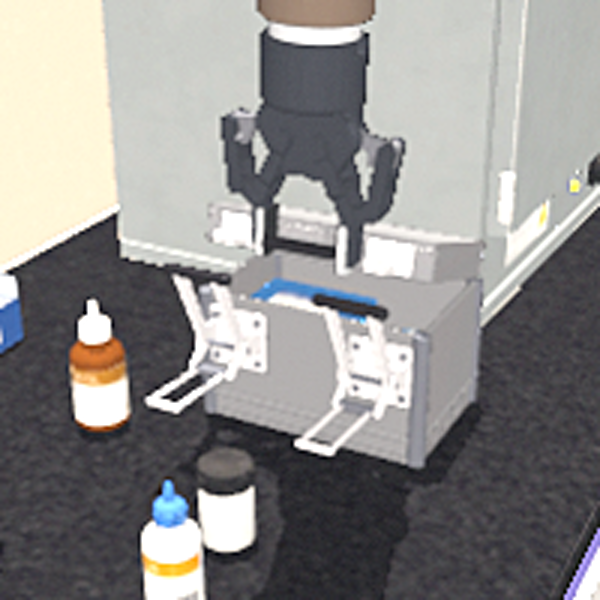

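Lid is lifting with the grip (~0.35 rad). Continue the arc.

{"fn": "arm_command", "kwargs": {
  "commands": [0.003, 0, -0.009, 0, 0.005, 0, -0.008, 0, 0.005, 0, -0.008, 0, 0.006, 0, -0.008, 0, 0.006, 0, -0.007, 0]
}}

```text
clock: 22.8
position: [490.1, 247.3, 153.0]
ee_rot: [0.861, -0.509, 0.005, -0.026]
contact_force: [6.6, 3.6, -10.6]
gripper_width: 58.4
```

```bash
python3 lid.py .77 .84 .91 .98 1.05
```

```text
t 22.8 grasp [-36.8  -1.6 208.7] th 0.704 rad 136.8 137.6 F [  6.6   3.6 -10.6] w 58.4 tilt [ 0.036  0.039 -0.999] j [ 0.76  0.26 -0.28 -0.   -0.97 -0.25]
[0.006, -0.001, -0.007, 0, 0.007, -0.0, -0.006, 0, 0.008, -0.0, -0.006, 0, 0.008, -0.0, -0.005, 0, 0.008, -0.0, -0.005, 0]
```

{"fn": "arm_command", "kwargs": {
  "commands": [0.006, 0, -0.007, 0, 0.007, 0, -0.006, 0, 0.008, 0, -0.006, 0, 0.008, 0, -0.005, 0, 0.008, 0, -0.005, 0]
}}

```text
clock: 23.3
position: [506.9, 218.3, 179.5]
ee_rot: [0.856, -0.516, 0.0, -0.033]
contact_force: [6.9, 4.7, -11.8]
gripper_width: 58.0
```

```bash
python3 lid.py 1.12 1.19 1.26 1.33 1.4;  python3 - <<'E'
from h import *
im=arm.get_image('scene')[:,:,::-1];cv2.imwrite('pics/s19.png',cv2.resize(np.clip(im[100:300,190:390]*1.6,0,255).astype('uint8'),None,fx=3,fy=3,interpolation=cv2.INTER_CUBIC))
E
```

```text
t 23.3 grasp [ -2.4  -2.1 235.2] th 1.021 rad 138.1 137.6 F [  6.9   4.7 -11.8] w 58.0 tilt [ 0.034  0.056 -0.998] j [ 0.69  0.24 -0.23 -0.03 -1.04 -0.19]
[0.012, -0.002, -0.005, 0, 0.009, -0.001, -0.003, 0, 0.009, -0.001, -0.003, 0, 0.009, -0.001, -0.002, 0, 0.009, -0.0, -0.001, 0]
```

View pics/s19.png

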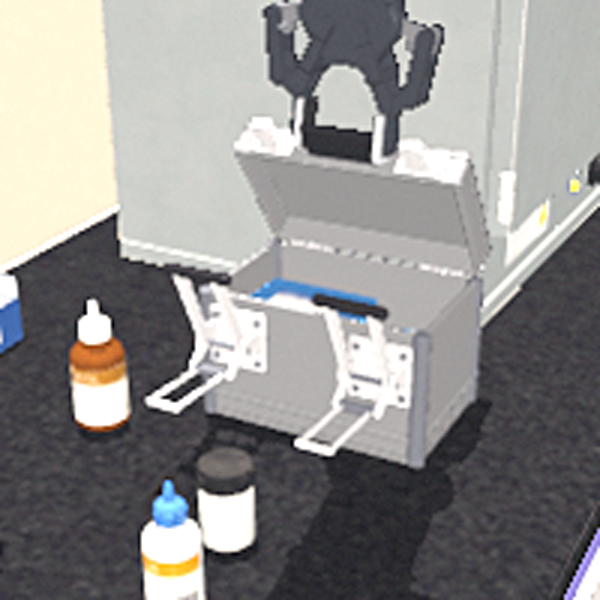

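{"fn": "arm_command", "kwargs": {
  "commands": [0.01, 0, -0.005, 0, 0.009, 0, -0.003, 0, 0.009, 0, -0.003, 0, 0.009, 0, -0.002, 0, 0.009, 0, -0.001, 0]
}}

```text
clock: 23.85
position: [527.1, 183.2, 193.7]
ee_rot: [0.852, -0.522, -0.006, -0.041]
contact_force: [-0.5, 7.0, 0.1]
gripper_width: 57.9
```

```bash
python3 lid.py 1.4 1.46 1.52 1.57 1.6
```

```text
t 23.85 grasp [ 39.1  -2.8 249.3] th 1.338 rad 138.9 137.6 F [-0.5  7.   0.1] w 57.9 tilt [ 0.033  0.075 -0.997] j [ 0.6   0.24 -0.19 -0.05 -1.07 -0.1 ]
[0.008, -0.002, 0.0, 0, 0.008, -0.001, -0.001, 0, 0.008, -0.0, -0.0, 0, 0.007, -0.0, 0.0, 0, 0.004, -0.0, 0.0, 0]
```

{"fn": "arm_command", "kwargs": {
  "commands": [0.008, 0, 0, 0, 0.008, 0, -0.001, 0, 0.008, 0, 0, 0, 0.008, 0, 0, 0, 0.006, 0, 0.001, 0]
}}

```text
clock: 24.35
position: [537.5, 149.1, 196.5]
ee_rot: [0.851, -0.524, -0.012, -0.038]
contact_force: [-18.3, -9.7, 17.2]
gripper_width: 44.0
```

```bash
python3 lid.py 1.65;  python3 - <<'E'
from h import *
im=arm.get_image('scene')[:,:,::-1];cv2.imwrite('pics/s20.png',cv2.resize(np.clip(im[80:300,190:390]*1.6,0,255).astype('uint8'),None,fx=2.7,fy=2.7,interpolation=cv2.INTER_CUBIC))
E
```

```text
t 24.35 grasp [ 74.3 -10.4 252.1] th 1.592 rad 140.9 137.6 F [-18.3  -9.7  17.2] w 44.0 tilt [ 0.019  0.078 -0.997] j [ 0.52  0.25 -0.16 -0.07 -1.11 -0.03]
[0.007, -0.01, 0.004, 0]
```

View pics/s20.png

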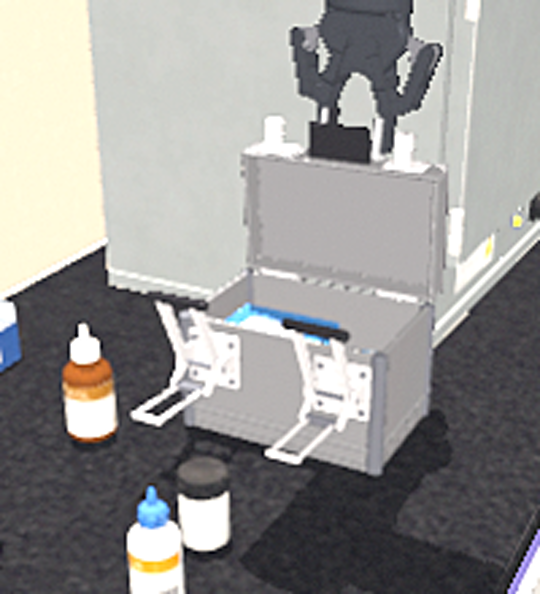

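{"fn": "arm_command", "kwargs": {
  "commands": [0, 0, -0.008, 0, 0, 0, -0.012, 0, 0, 0, -0.018, 0, 0, 0, -0.02, 0, 0, 0, -0.01, 0]
}}

```text
clock: 24.9
position: [532.6, 134.5, 270.9]
ee_rot: [0.852, -0.523, -0.011, -0.032]
contact_force: [0.1, -0.6, 1.0]
gripper_width: 42.2
```

```bash
python3 lid.py 1.65;  python3 - <<'E'
from h import *
im=arm.get_image('scene')[:,:,::-1];cv2.imwrite('pics/s21.png',cv2.resize(np.clip(im[80:300,190:390]*1.6,0,255).astype('uint8'),None,fx=2.7,fy=2.7,interpolation=cv2.INTER_CUBIC))
im=arm.get_image('top')[:,:,::-1];cv2.imwrite('pics/t21.png',cv2.resize(np.clip(im[90:290,230:450]*1.5,0,255).astype('uint8'),None,fx=3,fy=3,interpolation=cv2.INTER_CUBIC))
T=case_T(*np.load('case.npy'))
for cam in('scene','top'):
  W=arm.camera_info(cam)['world_from_camera']
  for n in('lid_lip','keeper_left','keeper_right','grip_left','grip_right'):
    for d in arm.place_of(cam,n)[:1]:
      q=(np.linalg.inv(T)@W@np.r_[d['centre'],1])[:3]; print(cam,n,round(d['confidence'],2),q.round(1),'lid' ,(np.arctan2(q[2]-112,60-q[0])-np.arctan2(6,152)).round(3))
E
```

```text
t 24.9 grasp [ 84.  -21.5 326.6] th 1.601 rad 215.9 137.6 F [ 0.1 -0.6  1. ] w 42.2 tilt [ 0.014  0.066 -0.998] j [ 0.51  0.19 -0.05 -0.05 -1.28 -0.03]
[0.001, -0.017, 0.08, 0]
scene lid_lip 0.85 [ 56.5   5.5 261. ] lid 1.508
scene keeper_left 0.8 [ 66.1  65.6 252.4] lid 1.575
scene keeper_right 0.95 [ 56.6 -60.6 258.9] lid 1.508
scene grip_left 0.81 [-118.5   61.4  149.8] lid 0.169
scene grip_right 0.62 [-114.5  -62.6  150.3] lid 0.177
top grip_left 0.73 [-118.6   61.5  152.2] lid 0.182
top grip_right 0.82 [-114.   -59.5  154.5] lid 0.2
```

View pics/s21.png

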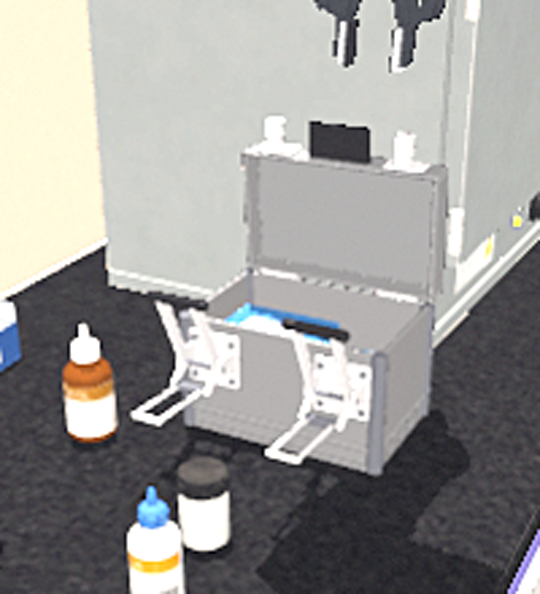

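View pics/t21.png

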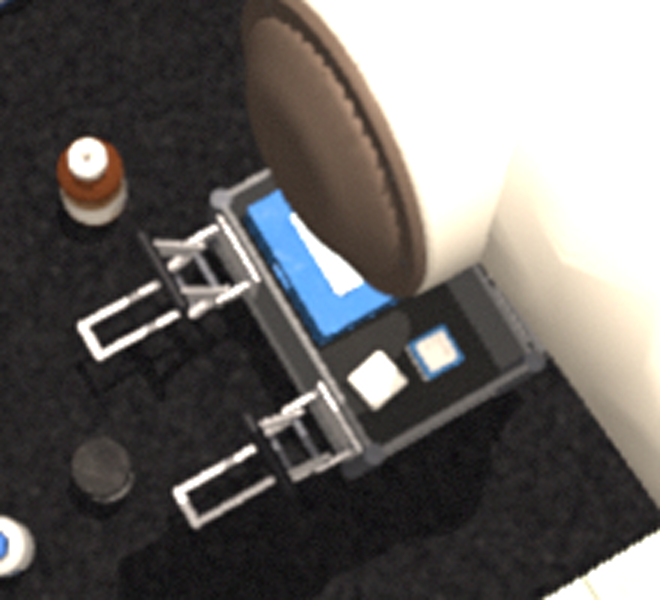

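```bash
python3 - <<'E'
from h import *
T=case_T(*np.load('case.npy'));ci=arm.camera_info('scene')
im=cv2.imread('pics/s21.png')
def L(x,y,z,th):
    a=60-x;b=z-112;return (T@np.r_[60-(a*np.cos(th)-b*np.sin(th)),y,112+a*np.sin(th)+b*np.cos(th),1])[:3]
for th,c in((1.4,(0,0,255)),(1.5,(0,255,0)),(1.6,(255,0,0))):
    P=lambda x,y,z:tuple(int(round(q)) for q in (proj(ci,L(x,y,z,th))-[190,80]+.5)*2.7)
    pts=[(-60,95,112),(-60,-95,112),(-60,-95,142),(-60,95,142)]
    for i in range(4): cv2.line(im,P(*pts[i]),P(*pts[(i+1)%4]),c,1)
    q=[(-60,30,118),(-92,30,118),(-92,-30,118),(-60,-30,118)]
    for i in range(3): cv2.line(im,P(*q[i]),P(*q[i+1]),c,1)
cv2.imwrite('pics/s21o.png',cv2.resize(im[80:220,200:480],None,fx=2.7,fy=2.7))
E
```

```text
(no output)
```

View pics/s21o.png

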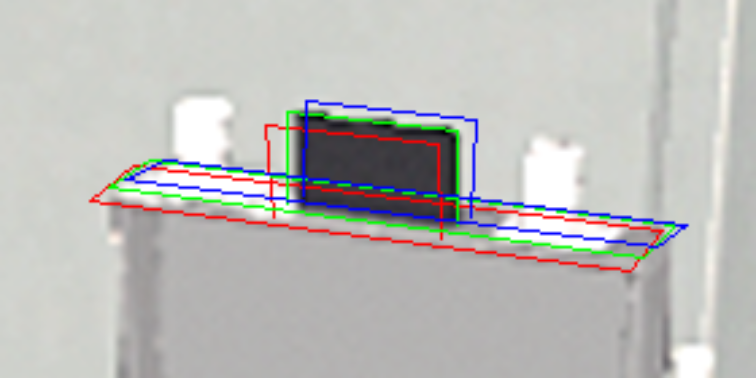

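```bash
python3 - <<'E'
from h import *
import json
m=json.load(open('m.json'))
arm.get_image('scene')
W=arm.camera_info('scene')['world_from_camera']
for n in('stain_iodine','decolour','objective_case'):
    d=arm.place_of('scene',n)[0]; q=(W@np.r_[d['centre'],1])[:3]; print(n,round(d['confidence'],2),q.round(1),np.array(m[n][0][2]).round(1))
st=arm.read_state();print(st['clock'],st['contact_force'].round(2),np.abs(st['joint_vel']).max())
arm.job_done()
E
```

```text
stain_iodine 0.61 [592.1 400.3  -1.9] [593.5 397.7  -2.2]
decolour 0.89 [348.4 451.5   1.5] [346.7 451.8  -1.3]
objective_case 0.83 [395.1 388.8  -6.4] [397.5 388.5  -2.9]
25.7 [ 0.16 -0.71  0.  ] 0.0006352783842965875
the job is handed in; nothing more can be done
```

Both latches are released and the lid is open. I handed the job in at 25.7 s.

I gripped each lever's bar by its ends and lifted it until its hook sprang off the keeper. I then nudged both levers further up, and only after that swung the lid back by the sides of its lip.

**Last checks**
- **Levers:** both are about 1.16 rad from closed, and both hooks hang clear in front.
- **Lid:** about 1.5 rad. A drawn overlay on the scene picture fits 1.5, and the network estimates were 1.51, 1.51 and 1.58. This is over the 1.4 limit, but about 4° short of upright.
- **Containers:** all three are within about 4 mm of where they started, which is the measuring noise, and are still standing.
- **Robot:** at rest above the lid, with a measured force under 1 N.

**What disagreed or went wrong**
- In the pictures, the fingertips sat about 50 mm behind the reported tool point, not at it, so I set the grasp heights from the images.
- The grip slipped off the right lever near the end of its lift. Its angle then measured only about 0.95 rad, which is why I pushed both levers further.
- The grip also slipped off the lid lip near upright, with a force of about 27 N for a moment.

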